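# Push a spent filter plug out of its barrel

### The job

A spent filter plug is stuck in the clear barrel of the clearing jig. Take from the white tray the one push rod that fits the barrel and is long enough to go right through it; with the rod, push the catch box along its rails until it meets its stop beneath the barrel's outlet, then push the rod through the barrel from the inlet so that the plug drops into the catch box. Finally lay the rod flat in the tray again, leaving the catch box at its stop, not touching the box with the gripper, and leaving the other rods and the things on the bench as they are.

Things in the scene. Friction and masses are not known exactly. Their poses are not given: they have to be found in the camera images.
- jig: Clearing jig, fixed to the bench: white base plate 8 mm thick, x -80 to +135 mm, y -50 to +75 mm, below a level clear barrel. Origin on the bench under the barrel's middle; x is the barrel's axis from inlet to outlet, z up. An aluminium bracket 104 mm tall holds the barrel from the side y +14 to +71 mm, x -37 to +37 mm; a steel spring clip on top reaches 110 mm above the bench.
- inlet (a point): Centre of the barrel's inlet mouth, where the rod goes in, 80 mm above the bench; axes as the jig's (x points into the barrel). Barrel 90 mm long, bore 23 mm, outside 31 mm (steel end collars 35 mm).
- outlet (a point): Centre of the barrel's outlet mouth, 90 mm along x from the inlet; axes as the jig's.
- plug: Spent filter plug, a white plastic cylinder 20 mm across and 30 mm long, about 30 g. Origin at its centre; x along its length. At the start it is in the barrel, its centre 5 to 20 mm on the inlet's side of the barrel's middle, pinched by the spring clip: it takes some 5 to 12 N to move and falls by its own weight once it is out.
- catch_box (a joint): Travel of the catch box along the jig's x axis, in m; 0 is fully on the inlet's side, 0.100 is at its stop, with the box's mouth beneath the outlet. It starts between 0 and 0.040, stays where it is left and slides with about 2.5 N of friction (more when pushed fast).
- box_back (a point): Middle of the outer back face (inlet's side) of the catch box, 34 mm above the bench: push here along the jig's x, with the rod and not the gripper. Grey open box, outside 90 mm along x, 76 mm across, 38 mm tall, walls 4 mm, rim 48 mm above the bench, 16 mm below the barrel. Axes as the jig's. At the stop this face lies 10 mm short of the outlet.
- box_floor (a point): Centre of the catch box's inner floor, 14 mm above the bench; axes as the jig's. The inside is 82 mm along x and 68 mm along y.
- tray: Shallow fixed white tray, 270 mm along its x, 210 mm along its y, 16 mm tall, walls and floor 4 mm. Origin at the centre of its underside. Three steel push rods lie in it about 62 mm apart, roughly along its x axis with tips towards +x, their places mixed.
- rod: The push rod to use: a steel grip block 50 mm long, 22 mm wide and 36 mm tall with a steel shaft 14 mm across and 150 mm long. Origin at the centre of the grip block; x runs along the shaft towards the tip, z up. The shaft leaves the middle of the block's front face, so it is level with the origin. 200 g, balanced 10 mm ahead of the origin, within the block. It lies on the block's underside, origin 22 mm above the bench.
- rod_tip (a point): Centre of the rod's flat tip, 175 mm along x from the rod's origin.
- thick_rod: A rod with the same grip block but a shaft 28 mm across and 150 mm long, too thick for the bore. Origin at the block's centre, axes as the rod's. Leave it alone (not moved more than 20 mm).
- short_rod: A rod with the same grip block but a shaft 14 mm across and only 70 mm long, too short. Origin at the block's centre, axes as the rod's. Leave it alone (not moved more than 20 mm).
- bottle: White plastic bottle, 56 mm across, 130 mm tall, origin at the centre of its underside. Bystander, about 110 mm to the -y side of the rod's way to the inlet. Not to be moved more than 20 mm.
- flask: White plastic flask with a grey cap, 56 mm across, 140 mm tall, origin at the centre of its underside. Bystander, standing close beside the tray on its -y side. Not to be moved more than 20 mm.
- jar: Amber glass jar, 48 mm across, 65 mm tall, origin at the centre of its underside. Bystander, about 100 mm to the +y side of the rod's way to the inlet. Not to be moved more than 20 mm.
- beaker: Small glass beaker, 48 mm across, 60 mm tall, origin at the centre of its underside. Bystander beside the catch box. Not to be moved more than 20 mm.
- pen: Blue pen, 120 mm long, 10 mm across, lying along its x axis. Bystander. Not to be moved more than 20 mm.
- carriers: Fixed block of four white sample carriers, 150 x 106 mm, 64 mm tall, origin at the centre of its underside. Bystander, left of the jig.
Not all that is in view belongs to the job. What is shaped like the rod but red is not meant. What is shaped like the jig but green is not meant.

How it is judged:
By the outcome, as a careful person would: the job done as asked, in the order asked, and still so for the second after the job is handed in, with the robot touching nothing.
It also fails if it takes over 58 s, if anything falls off the work surface, if the arm or the gripper's body presses on something with over 40 N, if the wrist force passes 120 N, or if a joint passes its speed limit or range.

### The arm

A 6-joint arm with a two-finger parallel gripper is mounted at the origin on the work surface. World frame = base frame: x ahead of the robot, y to its left, z up, the work surface at z = 0. Lengths are in m, angles in rad, forces in N, time in s.
With the tool pointing down it reaches from about 0.35 to 0.875 m from the base axis. Payload 4.2 kg.
Tool frame: the origin (TCP) lies midway between the tips of the shut fingers; the grasp point (between the pads) lies 19 mm behind it; z points along the fingers, x is the direction in which the jaws open and shut, and the axes are right-handed (so a half turn about z gives the same grasp; the last joint's range is limited). The gripper opens to 87 mm and grips with 3 to 60 N. Pads are 19 mm wide; open, the fingers measure 117 mm over their backs; the gripper's body (75 mm by 190 mm) begins 51 mm behind the grasp point.
Start: joints at [0.259, 0.385, 0.008, 0, -1.194, -0.259], TCP at [0.625, 0, 0.223] pointing down, gripper open.
Joint ranges: [-3.14, 3.14], [-1.21, 2.06], [-1.07, 1.41], [-3.16, 2.05], [-2.99, -0.16], [-3.1, 3.1]. Speed limits (rad/s): [2.79, 2.79, 3.14, 3.14, 3.14, 3.14].

### API

Orientations are given as a unit quaternion [w, x, y, z].
In Python, from bench import * gives the robot as it stands. The module is installed in compiled form; this text tells all that it offers.
- The arm moves only by the tool carry_out, never from a script. Its argument "targets" is text: rows parted by semicolons, each of 7 numbers parted by spaces: the shift along the tool's x, y, z in m, then the turn, a rotation vector about the tool's x, y, z in degrees, then the closure, from 0 (fully open) to 1 (shut). A call has 1 to 20 rows; each row is the pose to reach, as a shift and turn from the pose commanded when the call began, along the tool's axes at that moment; what a row does not reach only later rows make up. A row lasts 1/10 s, in which the tool goes at most 50 mm and 8.59 degrees, less where a joint would pass 70% of its speed; a pose out of reach is approached as far as the arm can. A call with a gripper value outside its range is refused whole. The fingers move at their own pace and stop on an object; "force" is the grip in N (left out, the last holds). Time passes only in rows, so rows that repeat a pose let the fingers close. It gives the time, the measured TCP pose, the force and the opening at its end, in the units of the state.
- get_obs(): the state, without advancing time (a new reading comes with each control period).
- camera(name): name is "scene" or "side" or "wrist"; returns the picture (480x640x3 uint8, red, green, blue); there is no depth.
- calibration(name): a dict with "K" (3x3 intrinsics, pixels), "R" (3x3) and "t" (3): a world point X has camera coordinates R X + t; the wrist camera has in their place "hand_eye" (4x4, takes a point from camera to tool coordinates, whose origin is the TCP and whose axes are the tool frame's). Camera axes: x right, y down, z forward; pixel columns grow to the right and rows downward; lengths in m; the calibration is good to about 2 mm. A picture is of the moment at which its call begins: read the wrist's pose just before it. calibration takes no time and is no camera call.
- close_job(): hands the job in, once; it reports no verdict.
The state is a dict: "t": time; "qpos": joint angles; "qd": joint speeds; "joint_torque": joint torques, N m; "ee_pos": TCP position; "tool_rot": TCP orientation; "force": force on the tool from outside, world axes, zero at the start; "wrist_torque": the same for the moment, N m; "width": finger opening in m.
Only numpy, scipy, OpenCV 4.12 (cv2) and the standard library are available. Lean on these libraries where they do the work, as an engineer would, in place of code of your own. Each camera call takes 0.05 s, during which the arm holds its last target.

## Working session

There is one attempt and no reset: what is moved stays moved. The work goes in short steps, Python scripts to look and compute and a tool call to move; the robot and the scene stay as the last step left them, time stands still between calls to the robot, and variables do not carry over. Pictures are saved under pics/ and viewed, and the job is handed in when it is done.

Besides the shell and the picture viewer there is one more tool, called after "Call:" as a command line: name --argument value ..., lists and objects as JSON in quotes. carry_out: Moves the arm, as the interface text tells. Its arguments: {"type":"object","properties":{"targets":{"type":"string"},"force":{"type":"number"}},"required":["targets"]}

```bash
mkdir -p pics; ls; python3 - <<'E'
from bench import *
import cv2,numpy as np
np.set_printoptions(precision=4,suppress=True)
o=get_obs();print(o)
for n in ("scene","side","wrist"):
    im=camera(n);cv2.imwrite(f"pics/{n}0.png",im[:,:,::-1]);print(n,calibration(n))
E
```

```text
pics
{'t': 0.0, 'qpos': array([ 0.2586,  0.3856,  0.0066, -0.0005, -1.194 , -0.2586]), 'qd': array([ 0.0008, -0.001 , -0.0007,  0.    ,  0.0005,  0.0005]), 'joint_torque': array([  0.0006, -39.0662,  18.7403,   4.22  ,   0.011 ,  -0.0002]), 'ee_pos': array([0.6244, 0.    , 0.2215]), 'tool_rot': array([-0.0011,  0.0001,  1.    , -0.    ]), 'force': array([-1.2486, -1.2817,  0.2019]), 'wrist_torque': array([-0.0076,  0.0076,  0.0265]), 'width': 0.0868266863877676}
scene {'K': array([[615.486 ,   0.    , 315.5724],
       [  0.    , 615.486 , 245.5764],
       [  0.    ,   0.    ,   1.    ]]), 'R': array([[ 0.2208,  0.9752,  0.0138],
       [ 0.6671, -0.1407, -0.7315],
       [-0.7115,  0.1707, -0.6817]]), 't': array([-0.083 , -0.2874,  1.9657])}
side {'K': array([[467.8384,   0.    , 317.6038],
       [  0.    , 467.8384, 242.2034],
       [  0.    ,   0.    ,   1.    ]]), 'R': array([[-0.854 , -0.5203, -0.0081],
       [-0.2666,  0.4509, -0.8518],
       [ 0.4468, -0.7253, -0.5237]]), 't': array([0.4631, 0.2349, 0.9018])}
wrist {'K': array([[350.9883,   0.    , 321.3617],
       [  0.    , 350.9883, 238.8505],
       [  0.    ,   0.    ,   1.    ]]), 'hand_eye': array([[ 1.    ,  0.0001,  0.0003,  0.001 ],
       [-0.0001,  0.9609,  0.2769, -0.0772],
       [-0.0003, -0.2769,  0.9609, -0.1622],
       [ 0.    ,  0.    ,  0.    ,  1.    ]])}
```

View pics/scene0.png

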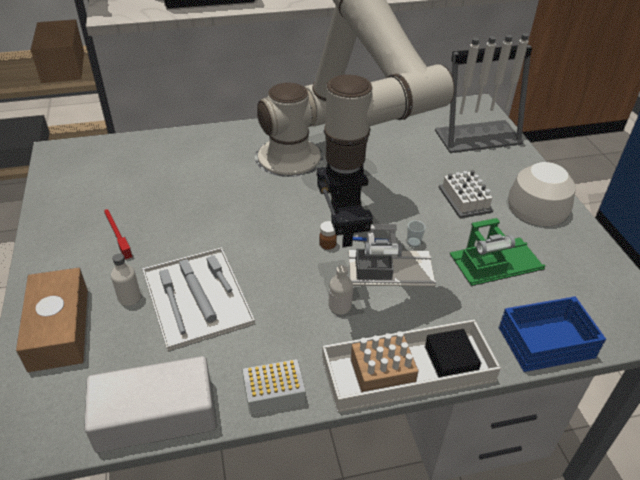

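View pics/side0.png

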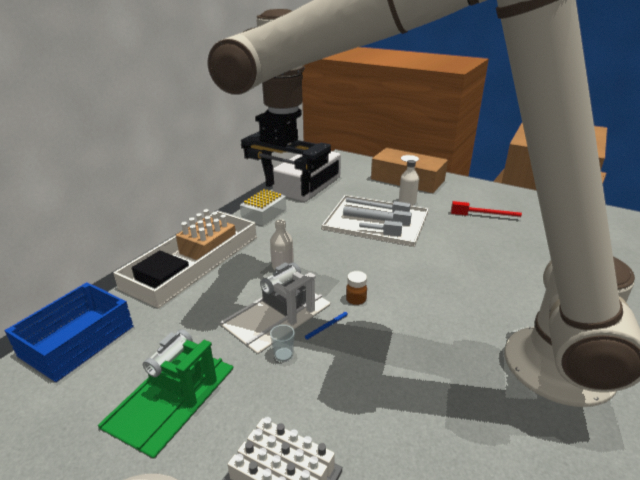

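View pics/wrist0.png

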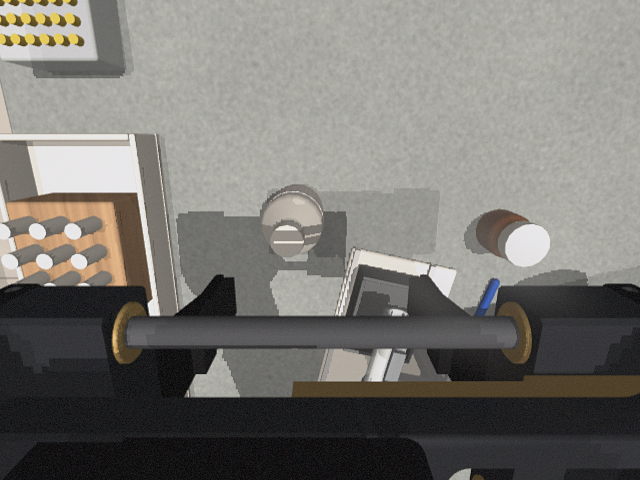

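The scene view shows a white tray with three rods: long thin at (172,300), thick at (198,290) and short at (220,273). The flask is close beside the tray at (125,280). The white jig is at (385,260). The green jig (495,250) and the red rod (118,235) are decoys. I'll get coarse positions by casting rays.

```bash
cat > h.py <<'E'
from bench import *
import cv2,numpy as np
from scipy.spatial.transform import Rotation as Ro
np.set_printoptions(precision=4,suppress=True)
def cam(n,o=None):
    c=calibration(n);K=c["K"]
    if n=="wrist":
        q=o["tool_rot"];Rt=Ro.from_quat([q[1],q[2],q[3],q[0]]).as_matrix()
        H=c["hand_eye"];Rc=Rt@H[:3,:3];C=Rt@H[:3,3]+o["ee_pos"]
    else:
        Rc=c["R"].T;C=-Rc@c["t"]
    return K,Rc,C
def ray(cm,uv,z):
    K,Rc,C=cm;d=Rc@np.linalg.solve(K,[uv[0],uv[1],1.]);return C+d*(z-C[2])/d[2]
def proj(cm,X):
    K,Rc,C=cm;p=K@(Rc.T@(np.asarray(X)-C));return p[:2]/p[2]
def snap(n,f):
    o=get_obs();im=camera(n);cv2.imwrite(f"pics/{f}.png",im[:,:,::-1])
    np.savez(f"pics/{f}.npz",p=o["ee_pos"],q=o["tool_rot"]);return im,o
def crop(f,x0,y0,x1,y1,s):
    im=cv2.imread(f"pics/{f}.png")[y0:y1,x0:x1];cv2.imwrite(f"pics/{f}_c{x0}_{y0}.png",cv2.resize(im,None,fx=s,fy=s,interpolation=cv2.INTER_CUBIC))
def wcam(f):
    d=np.load(f"pics/{f}.npz");return cam("wrist",dict(ee_pos=d["p"],tool_rot=d["q"]))
E
python3 - <<'E'
from h import *
c=cam("scene");print(c[2])
for n,uv,z in [("tray TL",(144,267),.016),("tray TR",(222,249),.016),("tray BR",(252,321),.016),("tray BL",(167,343),.016),("flask base",(130,303),0),
 ("rod block",(167,275),.04),("rod tip",(183,331),.022),("thick blk",(187,267),.04),("thick tip",(211,317),.022),("short blk",(214,261),.04),("short tip",(229,291),.022),
 ("bottle",(341,308),0),("jar",(328,245),0),("beaker",(415,246),0),("jigL",(348,282),.008),("jigR",(434,282),.008),("barrel",(385,250),.08)]:
    print(n,ray(c,uv,z))
crop("scene0",100,220,280,360,4)
crop("scene0",310,200,460,320,5)
E
```

```text
[ 1.6086 -0.2951  1.1309]
tray TL [ 0.4328 -0.4614  0.016 ]
tray TR [ 0.407 -0.26   0.016]
tray BR [ 0.6672 -0.219   0.016 ]
tray BL [ 0.6909 -0.4162  0.016 ]
flask base [ 0.5351 -0.4997  0.    ]
rod block [ 0.4981 -0.4033  0.04  ]
rod tip [ 0.6686 -0.3781  0.022 ]
thick blk [ 0.4803 -0.3533  0.04  ]
thick tip [ 0.6401 -0.3114  0.022 ]
short blk [ 0.4728 -0.2854  0.04  ]
short tip [ 0.5663 -0.2603  0.022 ]
bottle [ 0.6583 -0.0005  0.    ]
jar [0.433  0.0215 0.    ]
beaker [0.4854 0.2507 0.    ]
jigL [0.5848 0.0364 0.008 ]
jigR [0.63   0.2491 0.008 ]
barrel [0.5633 0.1338 0.08  ]
```

View pics/scene0_c100_220.png

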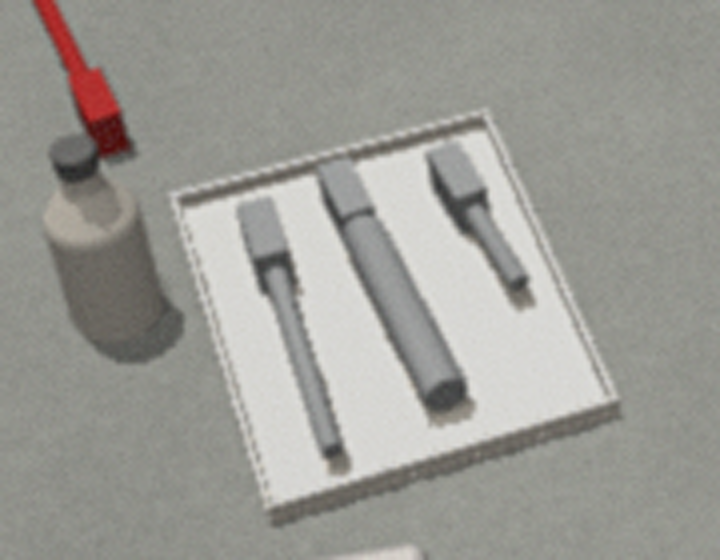

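View pics/scene0_c310_200.png

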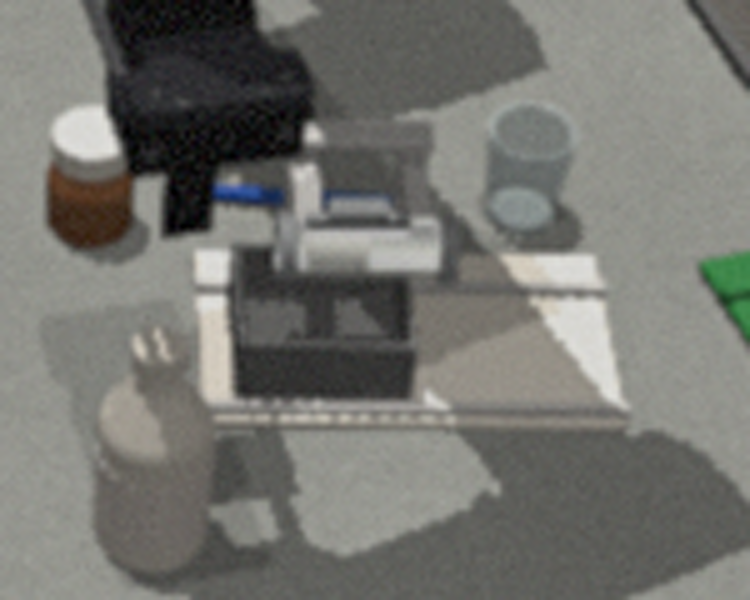

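The catch box is at the inlet side with the barrel above it. The inlet faces -y, towards the tray. I'll look at the jig from above with the wrist camera before going to the tray.

Call:
carry_out --targets "0.01 0.05 -0.02 0 0 0 0.45;0.02 0.1 -0.04 0 0 0 0.45;0.03 0.15 -0.05 0 0 0 0.45;0.04 0.2 -0.05 0 0 0 0.45;0.04 0.25 -0.05 0 0 0 0.45;0.04 0.25 -0.05 0 0 0 0.45;0.04 0.25 -0.05 0 0 0 0.45;0.04 0.25 -0.05 0 0 0 0.45"

```text
t: 0.95
ee_pos: [0.5848, 0.2494, 0.272]
tool_rot: [-0.001, 0.0, 1.0, -0.0]
force: [0.3, -0.5, 0.1]
width: 0.0482
```

```bash
python3 - <<'E'
from h import *
im,o=snap("wrist","w1");print(o["t"],o["ee_pos"],o["tool_rot"],o["width"])
snap("scene","s1")
crop("s1",310,200,460,320,5)
E
```

```text
0.95 [0.5848 0.2494 0.272 ] [-0.0005  0.0001  1.     -0.0005] 0.048161778292975035
```

View pics/w1.png

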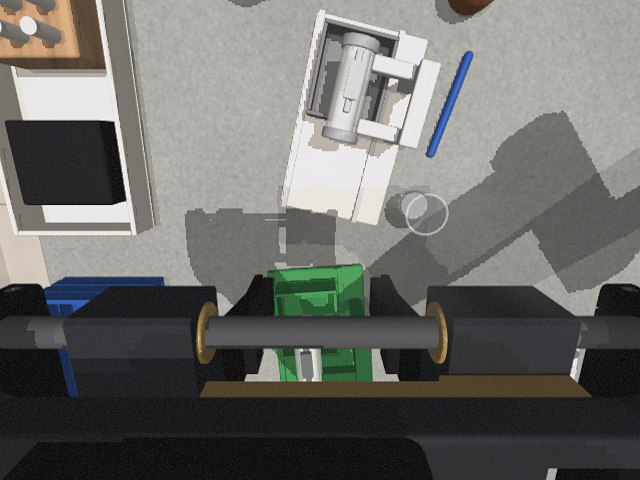

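View pics/s1_c310_200.png

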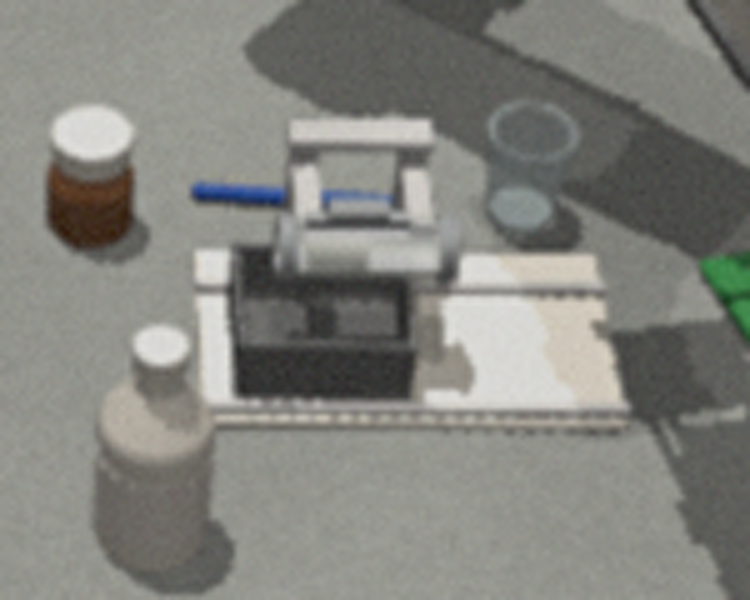

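```bash
python3 - <<'E'
from h import *
crop("w1",270,0,450,240,2.5) if 0 else crop("w1",275,0,455,130,4.4)
crop("w1",275,110,455,240,4.4)
E
```

```text
(no output)
```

View pics/w1_c275_0.png

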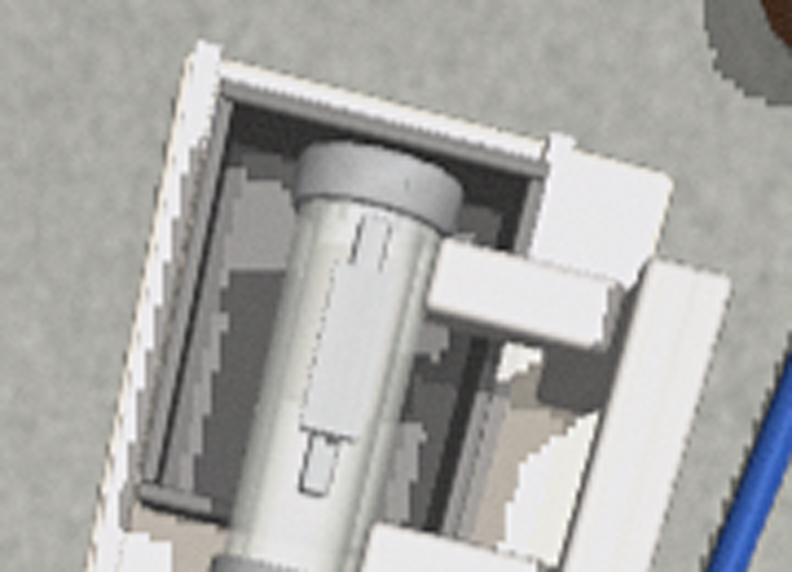

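View pics/w1_c275_110.png

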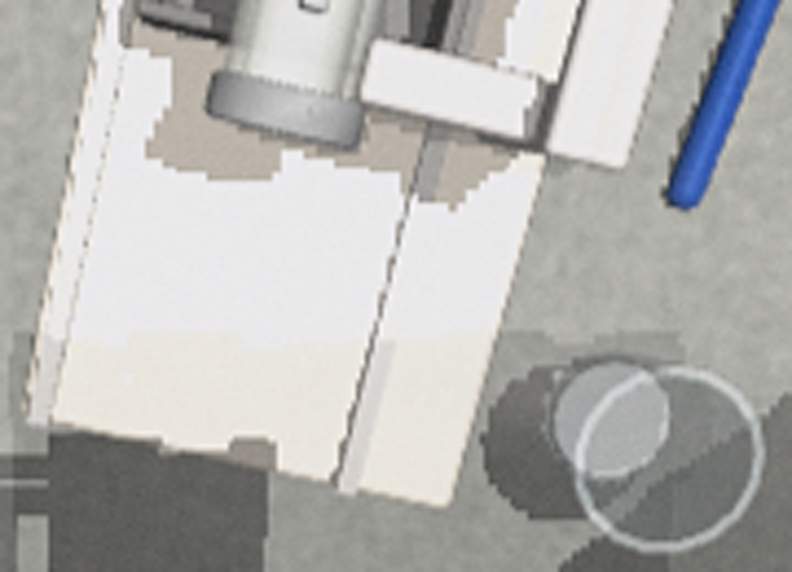

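```bash
python3 - <<'E'
from h import *
c=wcam("w1");print(c[2])
f=lambda cx,cy,y0=0:(275+cx/4.4,y0+cy/4.4)
A=ray(c,f(672,180),.008);B=ray(c,f(450,507,110),.008);D=ray(c,f(40,424,110),.008)
print("A",A,"B",B,np.linalg.norm(A-B),"D",D,np.linalg.norm(B-D))
u=(B-A)/np.linalg.norm(B-A);v=np.array([-u[1],u[0],0]);print("heading",np.degrees(np.arctan2(u[1],u[0])),v)
O=(A+B)/2-u*.0275-v*.075;O[2]=0;print("origin",O)
I=ray(c,f(382,169),.08);E=ray(c,f(286,128,110),.08);print("I",I,"E",E,np.linalg.norm(I-E),np.degrees(np.arctan2(*(E-I)[[1,0]])))
print("mid",(I+E)/2,"inlet from base",O-u*.045)
# box back top edge z .048
P=ray(c,f(222,60),.048);Q=ray(c,f(548,138),.048);print("boxback outer",P,Q,np.linalg.norm(P-Q))
for X in(P,Q):print("jig coords",(X-O)@u,(X-O)@v)
for n,uv in(("red collar pts",f(302,160)),("",f(462,178)),("",f(210,110,110)),("",f(362,145,110))):
  X=ray(c,uv,.08);print((X-O)@u,(X-O)@v)
# scene check
s=cam("scene")
for a,b,cc in[(-.08,-.05,.008),(.135,-.05,.008),(.135,.075,.008),(-.045,0,.08),(.045,0,.08)]:
  X=O+u*a+v*b+[0,0,cc];p=proj(s,X);print(p,(p-[310,200])*5)
E
```

```text
[0.584  0.1724 0.4343]
A [0.4677 0.0708 0.008 ] B [0.5135 0.2771 0.008 ] 0.21136314543681073 D [0.6293 0.2532 0.008 ] 0.11821812007845914
heading 77.47590058619437 [-0.9762  0.2169  0.    ]
origin [0.5579 0.1308 0.    ]
I [0.547  0.0859 0.08  ] E [0.5654 0.1733 0.08  ] 0.08932145531265766 78.10482040739885
mid [0.5562 0.1296 0.08  ] inlet from base [0.5481 0.0869 0.    ]
boxback outer [0.5795 0.0567 0.048 ] [0.5069 0.0719 0.048 ] 0.07418408941625942
jig coords -0.06764884960031586 -0.03721074580676977
jig coords -0.06853318856255701 0.03696807237685618
-0.044224207501215605 -0.015543332777274146
-0.04815345943217082 0.01731410053062449
0.043049708090393005 -0.015364408877400955
0.043003959847843685 0.019103569405234493
[350.592  282.9585] [202.9601 414.7924]
[435.8532 283.5157] [629.266  417.5786]
[428.9643 249.4644] [594.8215 247.3219]
[365.2049 248.5909] [276.0244 242.9547]
[401.2011 248.8512] [456.0055 244.2558]
```

```bash
cat >> h.py <<'E'
def goalrot(head_deg,tilt_deg):
    # tool y -> heading (horizontal), tool z down, tipped forward by tilt
    h=np.radians(head_deg);y=np.array([np.cos(h),np.sin(h),0]);z=np.array([0,0,-1.]);x=np.cross(y,z)
    return Ro.from_matrix(np.c_[x,y,z])*Ro.from_rotvec([-np.radians(tilt_deg),0,0])
def delta(o,pos,R):
    q=o["tool_rot"];C=Ro.from_quat([q[1],q[2],q[3],q[0]])
    return C.inv().apply(np.asarray(pos)-o["ee_pos"]),np.degrees((C.inv()*R).as_rotvec())
E
python3 - <<'E'
from h import *
print(delta(get_obs(),[.525,-.06,.27],goalrot(77.8,38)))
E
```

```text
(array([ 0.0596, -0.3086,  0.0027]), array([-37.8866,  -4.034 ,  11.6485]))
```

Call:
carry_out --targets "0 -0.045 0 -4 -0.5 1 0.45;0.01 -0.09 0 -12 -1 3 0.45;0.02 -0.135 0 -20 -2 6 0.45;0.03 -0.18 0 -28 -3 9 0.45;0.04 -0.225 0 -36 -4 11 0.45;0.05 -0.27 0 -38 -4 11.6 0.45;0.06 -0.31 0 -38 -4 11.6 0.45;0.06 -0.31 0 -38 -4 11.6 0.45;0.06 -0.31 0 -38 -4 11.6 0.45"

```text
t: 1.95
ee_pos: [0.5246, -0.062, 0.2726]
tool_rot: [0.035, 0.101, 0.94, 0.325]
force: [-0.3, 0.7, 0.4]
width: 0.0479
```

```bash
python3 - <<'E'
from h import *
o=get_obs();print(o["t"],o["qpos"],o["ee_pos"],delta(o,[.525,-.06,.27],goalrot(77.8,38)))
print("tray view",delta(o,[.66,-.33,.27],goalrot(8,0)))
E
```

```text
1.95 [-0.2403  0.253   0.0222 -0.6765 -1.4056  0.1638] [ 0.5246 -0.062   0.2726] (array([ 0.    , -0.    ,  0.0033]), array([ 0.1525,  0.0601, -0.0845]))
tray view (array([-0.1894, -0.1848, -0.1419]), array([ 33.2597, -23.1636,  66.9694]))
```

Call:
carry_out --targets "-0.01 -0.01 -0.02 3 -2 6 0.45;-0.03 -0.03 -0.03 6 -4.2 12 0.45;-0.05 -0.05 -0.05 9 -6.3 18 0.45;-0.07 -0.07 -0.06 12 -8.4 24 0.45;-0.09 -0.09 -0.08 15 -10.5 30 0.45;-0.11 -0.11 -0.09 18 -12.6 36 0.45;-0.13 -0.13 -0.1 21 -14.7 42 0.45;-0.15 -0.15 -0.11 24 -16.8 48 0.45;-0.17 -0.165 -0.125 27 -18.8 54 0.45;-0.18 -0.175 -0.135 30 -21 60.5 0.45;-0.189 -0.185 -0.142 33.3 -23.2 67 0.45;-0.189 -0.185 -0.142 33.3 -23.2 67 0.45;-0.189 -0.185 -0.142 33.3 -23.2 67 0.45"

```text
t: 3.25
ee_pos: [0.6615, -0.3257, 0.2692]
tool_rot: [-0.001, 0.653, 0.757, 0.0]
force: [-0.6, 0.1, -0.1]
width: 0.0477
```

```bash
python3 - <<'E'
from h import *
im,o=snap("wrist","w2");print(o["t"],o["qpos"],o["ee_pos"],o["tool_rot"])
E
```

```text
3.25 [-0.2394  0.5659  0.4192 -0.0007 -1.4249 -1.184 ] [ 0.6615 -0.3257  0.2692] [-0.0005  0.6532  0.7572  0.0001]
```

View pics/w2.png

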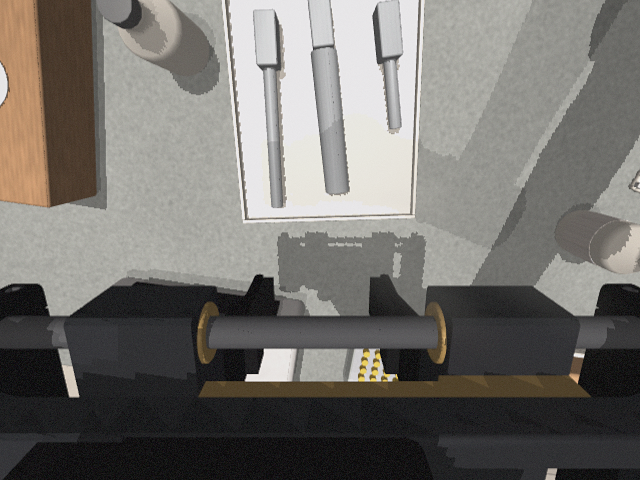

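Candidates in the tray: thin long at (268,110), thick at (325,110), thin short at (390,70). The left one fits, since it is thin and has the full 150 mm shaft. I'll confirm that in a crop.

```bash
python3 - <<'E'
from h import *
crop("w2",240,0,420,110,4.4);crop("w2",240,100,420,225,4.4)
E
```

```text
(no output)
```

View pics/w2_c240_0.png

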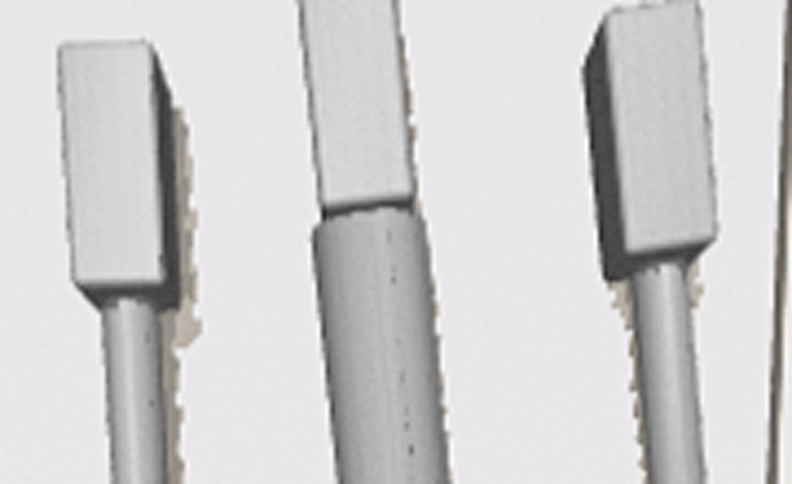

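View pics/w2_c240_100.png

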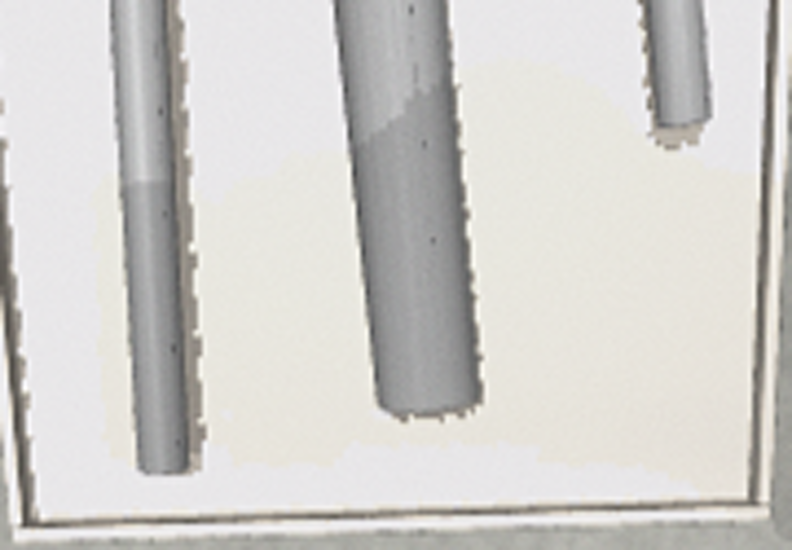

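The crop confirms it. The left rod has a thin shaft ending at crop (163,470), the full 150 mm. The right one ends at (680,125), so it is short, and the middle one is thick.

```bash
python3 - <<'E'
from h import *
c=wcam("w2")
f=lambda cx,cy,y0=0:(240+cx/4.4,y0+cy/4.4)
P=[ray(c,f(*p),.04) for p in((60,45),(150,42),(165,285),(77,287))]
print(np.array(P),[np.linalg.norm(P[i]-P[(i+1)%4]) for i in range(4)])
ce=np.mean(P,0);tip=ray(c,f(163,468,100),.022);print("centre",ce,"tip",tip,np.linalg.norm((tip-ce)[:2]))
d=tip-ce;print("head",np.degrees(np.arctan2(d[1],d[0])))
a=(P[3]-P[0]+P[2]-P[1]);print(np.degrees(np.arctan2(a[1],a[0])))
# thick block
T=[ray(c,f(*p),.04) for p in((410,195),(322,207))];print("thick front",T)
t1=ray(c,f(430,412,100),.022);print(t1)
for uv in((16,535),(770,512)):print("tray corner",ray(c,f(*uv,100),.016))
# flask: base ring in w2 and scene
s=cam("scene")
print("flask scene base",ray(s,(128,292),0.02), "cap", ray(s,(122,259),.14))
print("flask w2 cap",ray(c,(120,8),.14),"body edge",ray(c,(208,55),.06))
crop("scene0",100,245,150,315,10)
E
```

```text
[[ 0.4765 -0.421   0.04  ]
 [ 0.473  -0.4013  0.04  ]
 [ 0.5213 -0.3925  0.04  ]
 [ 0.5247 -0.4125  0.04  ]] [np.float64(0.02001970782372348), np.float64(0.04916037494618364), np.float64(0.020334996947342716), np.float64(0.048985547356758405)]
centre [ 0.4989 -0.4068  0.04  ] tip [ 0.67   -0.3783  0.022 ] 0.1735043692068609
head 9.461065379380473
10.168917390598528
thick front [array([ 0.4946, -0.3394,  0.04  ]), array([ 0.5   , -0.3589,  0.04  ])]
[ 0.6446 -0.3097  0.022 ]
tray corner [ 0.6958 -0.4169  0.016 ]
tray corner [ 0.659  -0.2124  0.016 ]
flask scene base [ 0.5166 -0.5006  0.02  ] cap [ 0.5268 -0.4914  0.14  ]
flask w2 cap [ 0.5172 -0.496   0.14  ] body edge [ 0.5259 -0.4564  0.06  ]
```

View pics/scene0_c100_245.png

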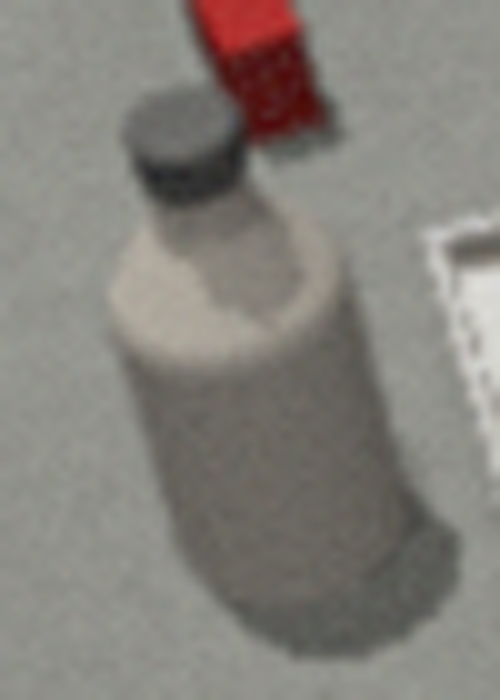

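```bash
python3 - <<'E'
from h import *
o=get_obs();h=np.radians(9.7);u=np.array([np.cos(h),np.sin(h),0]);g=np.array([.498,-.407,.017]);R=goalrot(9.7,50)
zt=R.as_matrix()[:,2];print(zt)
print("high",delta(o,g-.12*zt+[0,0,.15],R));print("pre",delta(o,g-.12*zt,R))
E
```

```text
[ 0.7551  0.1291 -0.6428]
high (array([-0.0583, -0.2652,  0.0257]), array([-49.9784,   0.5532,  -1.2344]))
pre (array([-0.0583, -0.2652,  0.1757]), array([-49.9784,   0.5532,  -1.2344]))
```

Call:
carry_out --targets "-0.01 -0.045 0 -8.4 0 -0.2 0.55;-0.02 -0.09 0 -16.8 0 -0.4 0.55;-0.03 -0.135 0.005 -25 0.3 -0.6 0.55;-0.04 -0.18 0.01 -33.5 0.4 -0.8 0.55;-0.05 -0.225 0.02 -42 0.5 -1 0.55;-0.058 -0.265 0.026 -50 0.6 -1.2 0.55;-0.058 -0.265 0.075 -50 0.6 -1.2 0.55;-0.058 -0.265 0.125 -50 0.6 -1.2 0.55;-0.058 -0.265 0.16 -50 0.6 -1.2 0.55;-0.058 -0.265 0.175 -50 0.6 -1.2 0.55;-0.058 -0.265 0.175 -50 0.6 -1.2 0.55;-0.058 -0.265 0.175 -50 0.6 -1.2 0.55"

```text
t: 4.5
ee_pos: [0.4073, -0.4234, 0.0966]
tool_rot: [0.274, 0.585, 0.692, 0.322]
force: [0.3, 0.6, 0.3]
width: 0.0394
```

```bash
python3 - <<'E'
from h import *
im,o=snap("wrist","w3");snap("scene","s3");print(o["t"],o["qpos"],o["ee_pos"],o["width"],o["force"])
R=goalrot(9.7,50);print(delta(o,[.498,-.407,.017],R))
crop("s3",60,180,290,350,3.4)
E
```

```text
4.5 [-1.0672  0.454  -0.2153 -1.1247 -0.9287  0.3979] [ 0.4073 -0.4234  0.0966] 0.03937492783032252 [0.2582 0.582  0.2858]
(array([ 0.0014, -0.0018,  0.1218]), array([0.0191, 0.2393, 0.0189]))
```

View pics/w3.png

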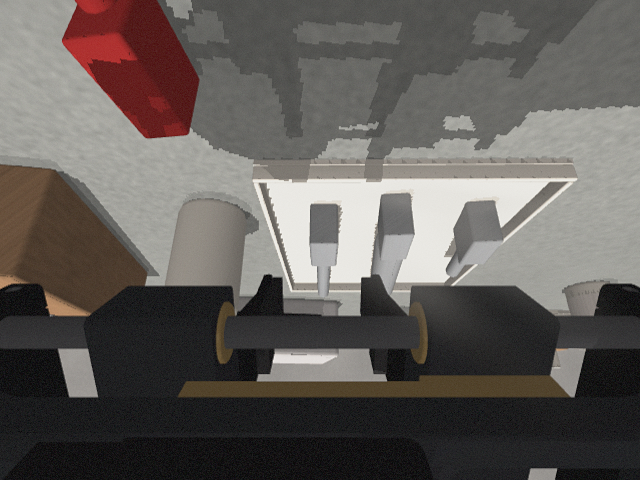

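View pics/s3_c60_180.png

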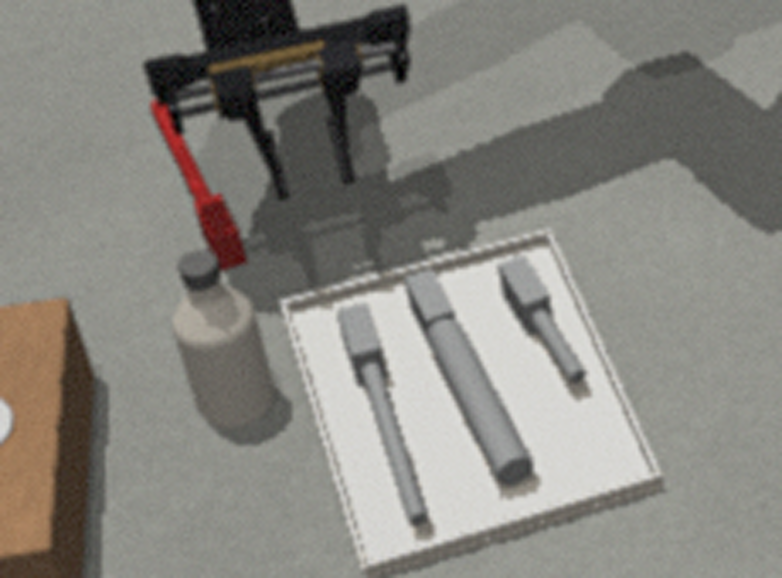

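```bash
python3 - <<'E'
from h import *
s=cam("scene");c=wcam("w3")
f=lambda x,y:(60+x/3.4,180+y/3.4)
for z,p in((.036,(198,208)),(.036,(228,197)),(.036,(243,245)),(.036,(214,255)),(.0,(245,262)),(.0,(218,268)),(.018,(160,105))):print("red",z,ray(s,f(*p),z))
h=np.radians(9.7);u=np.array([np.cos(h),np.sin(h),0]);v=np.array([-u[1],u[0],0])
for p in((.498,-.407,0),):
  for a,b,z in((-.077,-.095,.032),(-.030,-.095,.09)):print("body corner at grasp",np.array(p)+u*a+v*b,z)
o=get_obs();R=goalrot(9.7,50).as_matrix();
for y in(-.0375,.0375):
  for x in (.095,-.095): print("now corner",o["ee_pos"]+R@np.array([x,y,-.07]))
for p in((64,40),(190,133),(148,137),(198,82)):print("red w3",ray(c,p,.036))
E
```

```text
red 0.036 [ 0.343  -0.5217  0.036 ]
red 0.036 [ 0.3348 -0.4993  0.036 ]
red 0.036 [ 0.3921 -0.4884  0.036 ]
red 0.036 [ 0.3988 -0.5097  0.036 ]
red 0.0 [ 0.3719 -0.4934  0.    ]
red 0.0 [ 0.3744 -0.5137  0.    ]
red 0.018 [ 0.1873 -0.5568  0.018 ]
body corner at grasp [ 0.4381 -0.5136  0.    ] 0.032
body corner at grasp [ 0.4844 -0.5057  0.    ] 0.09
now corner [ 0.3152 -0.3431  0.1139]
now corner [ 0.3472 -0.5304  0.1139]
now corner [ 0.3627 -0.335   0.1713]
now corner [ 0.3947 -0.5222  0.1713]
red w3 [ 0.3279 -0.524   0.036 ]
red w3 [ 0.3679 -0.4907  0.036 ]
red w3 [ 0.3739 -0.51    0.036 ]
red w3 [ 0.3382 -0.4829  0.036 ]
```

The red decoy rod lies at x<0.38 and is clear of the gripper's path. I'm advancing along the tool axis to grasp.

Call:
carry_out --targets "0.001 -0.001 0.03 0 0 0 0.55;0.001 -0.002 0.06 0 0 0 0.55;0.001 -0.002 0.085 0 0 0 0.55;0.001 -0.002 0.105 0 0 0 0.55;0.001 -0.002 0.12 0 0 0 0.55;0.001 -0.002 0.122 0 0 0 0.55;0.001 -0.002 0.122 0 0 0 0.55"

```text
t: 5.3
ee_pos: [0.4979, -0.4068, 0.0155]
tool_rot: [0.273, 0.585, 0.692, 0.322]
force: [-0.2, -0.5, -0.3]
width: 0.0391
```

```bash
python3 - <<'E'
from h import *
im,o=snap("wrist","w4");snap("scene","s4");print(o["t"],o["ee_pos"],o["width"],o["force"])
crop("s4",60,180,290,350,3.4)
E
```

```text
5.3 [ 0.4979 -0.4068  0.0155] 0.03906264512599968 [-0.1921 -0.4925 -0.2831]
```

View pics/w4.png

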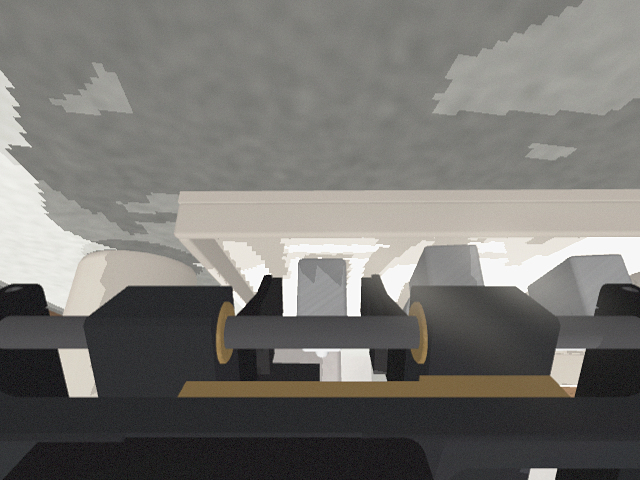

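View pics/s4_c60_180.png

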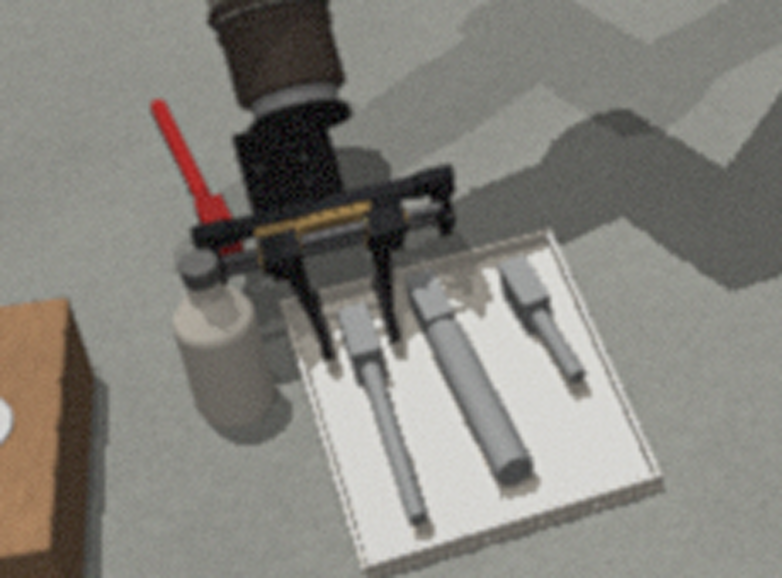

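The block sits midway between the fingers and the flask is clear. Closing, then lifting.

Call:
carry_out --targets "0 0 0 0 0 0 0.8;0 0 0 0 0 0 0.9;0 0 0 0 0 0 1;0 0 0 0 0 0 1;0 0 0 0 0 0 1" --force 45

```text
t: 5.9
ee_pos: [0.4976, -0.407, 0.0155]
tool_rot: [0.273, 0.585, 0.692, 0.322]
force: [-1.4, -0.4, 3.5]
width: 0.0217
```

```bash
python3 - <<'E'
from h import *
o=get_obs();print(o["t"],o["ee_pos"],o["width"],o["force"])
R=goalrot(9.7,50);
print("lift .16 up",delta(o,o["ee_pos"]+[0,0,.16],R), "per 10mm", delta(o,o["ee_pos"]+[0,0,.01],R)[0])
E
```

```text
5.9 [ 0.4976 -0.407   0.0155] 0.021652155689329006 [-1.4279 -0.3963  3.528 ]
lift .16 up (array([-0.0001,  0.1225, -0.1029]), array([-0.0167,  0.1656, -0.0852])) per 10mm [-0.      0.0077 -0.0064]
```

Call:
carry_out --targets "0 0.008 -0.006 0 0 0 1;0 0.023 -0.019 0 0 0 1;0 0.046 -0.038 0 0 0 1;0 0.077 -0.064 0 0 0 1;0 0.107 -0.09 0 0 0 1;0 0.123 -0.103 0 0 0 1;0 0.123 -0.103 0 0 0 1;0 0.123 -0.103 0 0 0 1"

```text
t: 6.7
ee_pos: [0.4978, -0.4058, 0.1753]
tool_rot: [0.273, 0.585, 0.692, 0.323]
force: [0.7, -0.0, -2.7]
width: 0.0218
```

```bash
python3 - <<'E'
from h import *
im,o=snap("wrist","w5");snap("scene","s5");print(o["t"],o["ee_pos"],o["width"],o["force"],o["wrist_torque"])
crop("s5",60,140,290,350,2.8)
snap("side","d5")
E
```

```text
6.7 [ 0.4978 -0.4058  0.1753] 0.021771503528425513 [ 0.673  -0.0055 -2.6709] [-0.3377  2.0446  0.0087]
```

View pics/s5_c60_140.png

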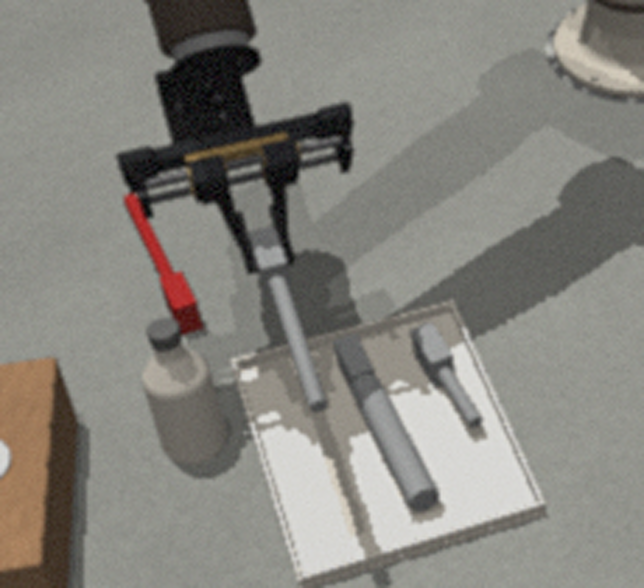

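View pics/d5.png

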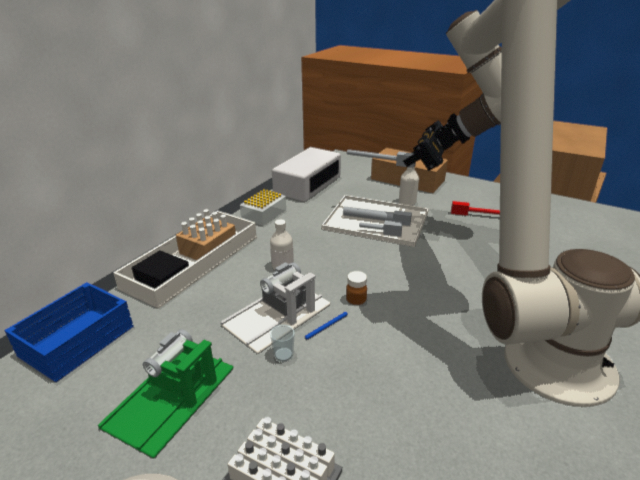

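View pics/w5.png

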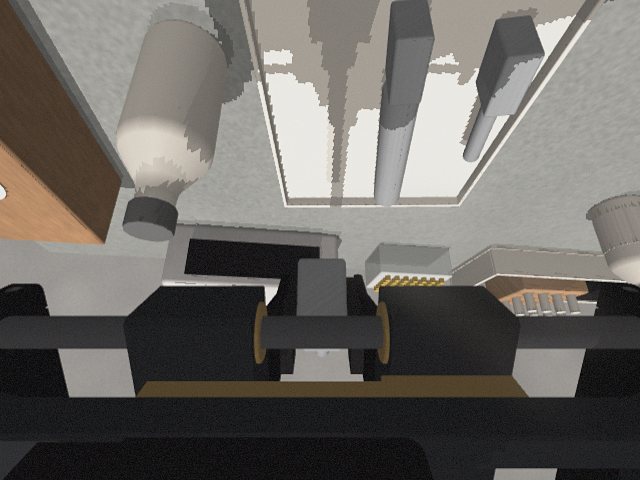

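```bash
python3 - <<'E'
from h import *
o=get_obs();h=np.radians(9.7);u=np.array([np.cos(h),np.sin(h),0])
org=o["ee_pos"]+[0,0,.0065]
for n in("scene","side"):
  c=cam(n);print(n,proj(c,org+u*.175),proj(c,org+u*.025))
crop("s5",140,230,200,300,8);crop("d5",320,130,460,190,5)
E
```

```text
scene [173.931  283.8328] [158.9835 239.3803]
side [346.5735 151.8614] [396.5673 158.4667]
```

View pics/s5_c140_230.png

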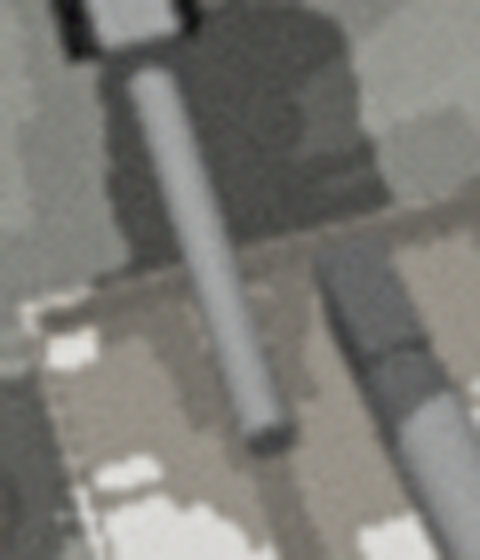

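View pics/d5_c320_130.png

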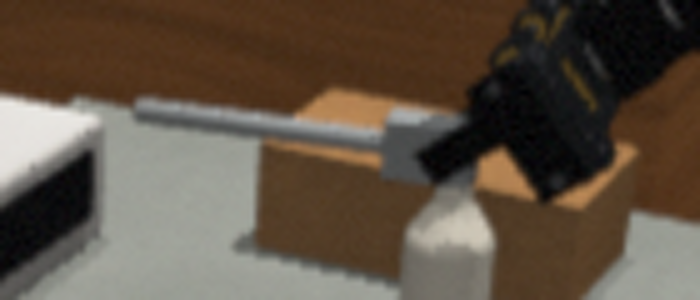

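The rod is held level and its tip is where predicted, within 1 px in both views. For the box push I'll pitch the tip down 5° so the gripper's rear rides higher over the tray. Moving over there now.

```bash
cat >> h.py <<'E'
O=np.array([.557,.130,0]);H=77.8;hj=np.radians(H);U=np.array([np.cos(hj),np.sin(hj),0]);V=np.array([-U[1],U[0],0])
def tcp_for_tip(jx,jy,z,pitch):
    a=np.radians(pitch);d=U*np.cos(a)-np.array([0,0,np.sin(a)]);n=U*np.sin(a)+np.array([0,0,np.cos(a)])
    return O+U*jx+V*jy+[0,0,z]-d*.175-n*.0065, goalrot(H,50-pitch)
def tip_now(o):
    q=o["tool_rot"];C=Ro.from_quat([q[1],q[2],q[3],q[0]])*Ro.from_rotvec([np.radians(50),0,0])
    M=C.as_matrix();t=o["ee_pos"]+M[:,1]*.175-M[:,2]*.0065
    return (t-O)@U,(t-O)@V,t[2],np.degrees(np.arcsin(M[2,1])),np.degrees(np.arctan2(M[1,1],M[0,1]))
E
python3 - <<'E'
from h import *
o=get_obs();p,R=tcp_for_tip(-.08,0,.036,5);print(p)
print(delta(o,[p[0],p[1],.2],R));
for k in(.25,.5,.75,1):
  q=o["tool_rot"];C=Ro.from_quat([q[1],q[2],q[3],q[0]]);hh=9.7+(H-9.7)*k
  print(k,delta(o,o["ee_pos"]+(np.array([p[0],p[1],.2])-o["ee_pos"])*k,goalrot(hh,50-5*k)))
E
```

```text
[ 0.5031 -0.1191  0.0448]
(array([0.282 , 0.0539, 0.024 ]), array([  4.3817,  50.1886, -46.3438]))
0.25 (array([0.0705, 0.0135, 0.006 ]), array([  1.1241,  12.9265, -11.3764]))
0.5 (array([0.141, 0.027, 0.012]), array([  2.3413,  25.5918, -22.7566]))
0.75 (array([0.2115, 0.0405, 0.018 ]), array([  3.4474,  38.0137, -34.4135]))
1 (array([0.282 , 0.0539, 0.024 ]), array([  4.3817,  50.1886, -46.3438]))
```

Call:
carry_out --targets "0.012 0.002 0.001 0.2 2.1 -1.9 1;0.035 0.006 0.003 0.5 6.3 -5.7 1;0.062 0.012 0.005 1 11.4 -10.1 1;0.09 0.017 0.008 1.5 16.5 -14.6 1;0.118 0.023 0.01 2 21.5 -19 1;0.147 0.028 0.012 2.4 26.7 -23.7 1;0.176 0.034 0.015 2.9 31.7 -28.5 1;0.205 0.039 0.017 3.3 36.8 -33.3 1;0.234 0.045 0.02 3.7 41.8 -38.2 1;0.26 0.05 0.022 4.1 46.4 -42.6 1;0.275 0.053 0.023 4.3 49 -45.2 1;0.282 0.054 0.024 4.4 50.2 -46.3 1;0.282 0.054 0.024 4.4 50.2 -46.3 1;0.282 0.054 0.024 4.4 50.2 -46.3 1"

```text
t: 8.25
ee_pos: [0.5035, -0.1203, 0.2006]
tool_rot: [0.041, 0.099, 0.919, 0.379]
force: [-0.5, -0.0, -2.9]
width: 0.0215
```

```bash
python3 - <<'E'
from h import *
im,o=snap("wrist","w6");im,_=snap("side","d6");snap("scene","s6");o=get_obs();print(o["t"],o["qpos"],o["ee_pos"],o["width"],o["force"],tip_now(o))
p,R=tcp_for_tip(-.08,0,.036,5);print(delta(o,p,R))
t=tip_now(o);X=O+U*t[0]+V*t[1]+[0,0,t[2]]
for n in("scene","side"):print(n,proj(cam(n),X),proj(cam(n),O-U*.045+[0,0,.08]),proj(cam(n),O+U*.045+[0,0,.08]))
crop("s6",300,160,460,320,4);crop("d6",210,190,370,340,4)
E
```

```text
8.4 [-0.4237  0.3772 -0.0241 -0.7719 -1.4265  0.4294] [ 0.5034 -0.1206  0.2012] 0.021786009377760675 [ 0.014  -0.6085 -2.0751] (np.float64(-0.08141822790883003), np.float64(-0.0009934927447156944), np.float64(0.19194059554110157), np.float64(-5.150967309707905), np.float64(77.66602320831397))
(array([ 0.0009, -0.1093,  0.1119]), array([-0.1511,  0.1737, -0.0004]))
scene [352.7067 214.3087] [364.797  248.4733] [400.7646 248.5939]
side [305.3285 218.9125] [295.2142 268.9565] [264.5633 286.8536]
```

View pics/w6.png

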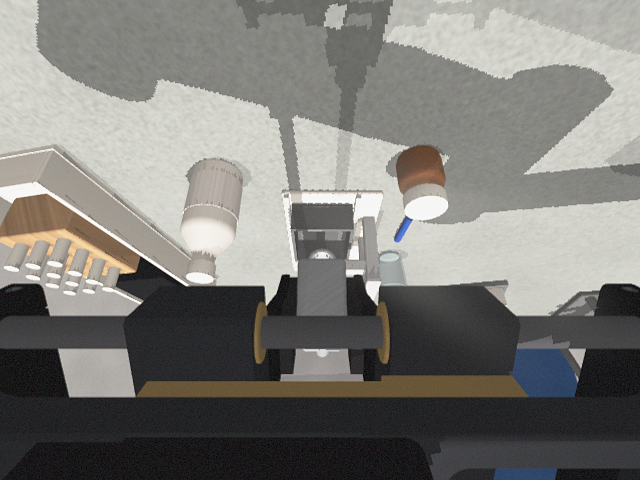

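View pics/s6_c300_160.png

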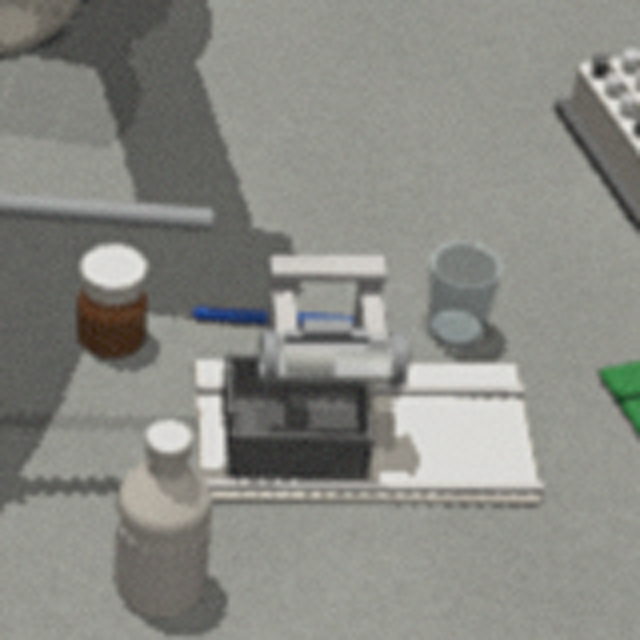

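View pics/d6_c210_190.png

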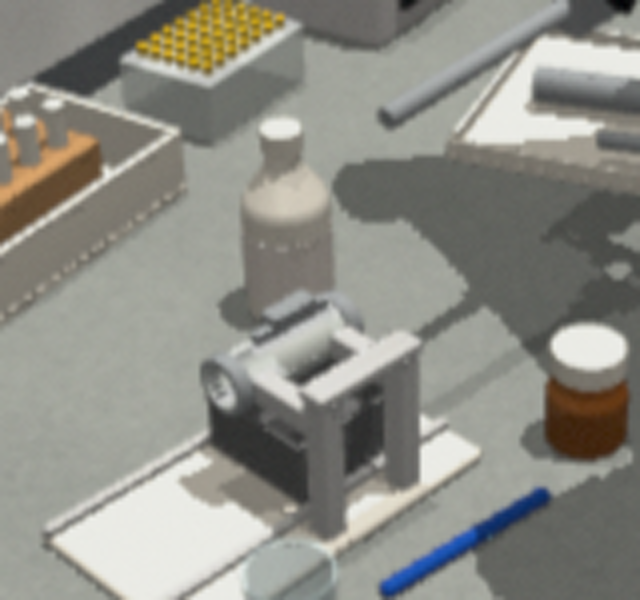

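Tip and barrel match the predictions within 1–2 px in both views. The shaft will come down between bottle and jar. Descending.

Call:
carry_out --targets "0 -0.01 0.01 0 0 0 1;0 -0.03 0.03 0 0 0 1;0 -0.055 0.056 0 0 0 1;0 -0.08 0.082 0 0 0 1;0.001 -0.1 0.103 0 0 0 1;0.001 -0.109 0.112 0 0 0 1;0.001 -0.109 0.112 0 0 0 1;0.001 -0.109 0.112 0 0 0 1"

```text
t: 9.2
ee_pos: [0.5041, -0.1185, 0.0457]
tool_rot: [0.042, 0.098, 0.919, 0.379]
force: [0.3, 0.4, -1.6]
width: 0.0214
```

```bash
python3 - <<'E'
from h import *
snap("scene","s7");o=get_obs();print(o["t"],o["ee_pos"],o["force"],tip_now(o))
for x in(-.068,-.02,.038):
  p,R=tcp_for_tip(x,0,.036,5);print(x,delta(o,p,R))
crop("s7",300,160,460,320,4)
E
```

```text
9.25 [ 0.5044 -0.1186  0.0463] [ 0.0446 -0.408  -1.4316] (np.float64(-0.07920208386504926), np.float64(-0.001246904986750942), np.float64(0.036974245957158404), np.float64(-5.193254367545512), np.float64(77.76235532347637))
-0.068 (array([0.0012, 0.0068, 0.009 ]), array([-0.1934,  0.2276,  0.2137]))
-0.02 (array([0.0012, 0.0409, 0.0428]), array([-0.1934,  0.2276,  0.2137]))
0.038 (array([0.0012, 0.082 , 0.0837]), array([-0.1934,  0.2276,  0.2137]))
```

View pics/s7_c300_160.png

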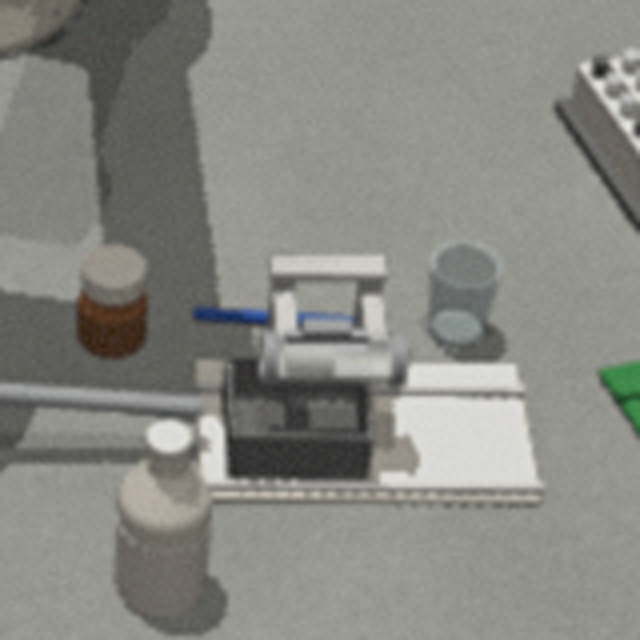

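Call:
carry_out --targets "0.001 0.0042 0.0042 0 0 0 1;0.001 0.0084 0.0084 0 0 0 1;0.001 0.0126 0.0126 0 0 0 1;0.001 0.0168 0.0168 0 0 0 1;0.001 0.021 0.021 0 0 0 1;0.001 0.0252 0.0252 0 0 0 1;0.001 0.0294 0.0294 0 0 0 1;0.001 0.0336 0.0336 0 0 0 1;0.001 0.0378 0.0378 0 0 0 1;0.001 0.042 0.042 0 0 0 1;0.001 0.0462 0.0462 0 0 0 1;0.001 0.0504 0.0504 0 0 0 1;0.001 0.0546 0.0546 0 0 0 1;0.001 0.0588 0.0588 0 0 0 1;0.001 0.063 0.063 0 0 0 1;0.001 0.0672 0.0672 0 0 0 1;0.001 0.07 0.07 0 0 0 1"

```text
t: 10.95
ee_pos: [0.5235, -0.0204, 0.0448]
tool_rot: [0.042, 0.098, 0.919, 0.379]
force: [0.3, -3.5, -1.3]
width: 0.0218
```

```bash
python3 - <<'E'
from h import *
snap("scene","s8");o=get_obs();print(o["t"],o["ee_pos"],o["force"],o["width"],tip_now(o))
for x in(.03,.038):
  p,R=tcp_for_tip(x,0,.036,5);print(x,delta(o,p,R))
crop("s8",300,160,460,320,4)
E
```

```text
11.0 [ 0.5235 -0.0199  0.0449] [ 0.2147 -1.8183 -1.0688] 0.02180645423612903 (np.float64(0.021327797567809368), np.float64(0.0011244600285192398), np.float64(0.035762440676270664), np.float64(-5.115386183287341), np.float64(77.8143942496615))
0.03 (array([-0.0011,  0.006 ,  0.0062]), array([-0.1154,  0.0743,  0.1111]))
0.038 (array([-0.0011,  0.0117,  0.0118]), array([-0.1154,  0.0743,  0.1111]))
```

View pics/s8_c300_160.png

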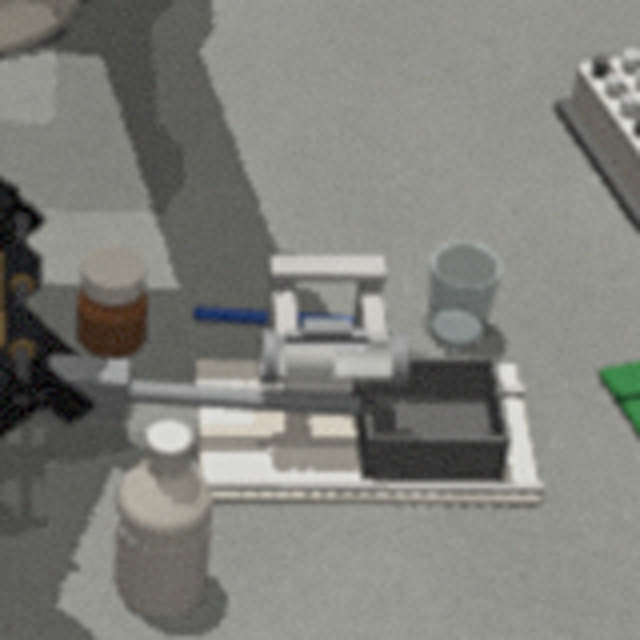

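The box slides well: travel is about 85–90 mm with roughly 2–3 N on the wrist. Pushing gently until the force rises at the stop.

Call:
carry_out --targets "0 0.002 0.002 0 0 0 1;0 0.004 0.004 0 0 0 1;0 0.006 0.006 0 0 0 1;-0.001 0.008 0.008 0 0 0 1;-0.001 0.0085 0.0085 0 0 0 1"

```text
t: 11.5
ee_pos: [0.5265, -0.009, 0.0447]
tool_rot: [0.041, 0.097, 0.919, 0.379]
force: [-0.7, -2.5, -1.5]
width: 0.0216
```

```bash
python3 - <<'E'
from h import *
o=get_obs();print(o["t"],o["ee_pos"],o["force"],o["width"],tip_now(o))
E
```

```text
11.5 [ 0.5265 -0.009   0.0447] [-0.7078 -2.471  -1.5434] 0.021588278184324423 (np.float64(0.03261247669170989), np.float64(0.0006881203877496129), np.float64(0.03557323088835228), np.float64(-5.127372271972687), np.float64(77.86150664428017))
```

Not at the stop yet; the force is still only sliding friction.

Call:
carry_out --targets "0 0.001 0.001 0 0 0 1;0 0.002 0.002 0 0 0 1;0 0.003 0.003 0 0 0 1;0 0.004 0.004 0 0 0 1"

```text
t: 11.9
ee_pos: [0.5276, -0.0067, 0.0443]
tool_rot: [0.042, 0.097, 0.92, 0.377]
force: [-5.4, -15.3, 1.2]
width: 0.0218
```

```bash
python3 - <<'E'
from h import *
snap("scene","s9");o=get_obs();print(o["t"],o["ee_pos"],o["force"],o["width"],tip_now(o))
crop("s9",300,160,460,320,4)
E
```

```text
11.95 [ 0.5276 -0.0067  0.0444] [ -4.2345 -12.2281   0.6235] 0.021668277743811352 (np.float64(0.03496330388953379), np.float64(7.82759481343134e-05), np.float64(0.034325131320852624), np.float64(-5.43629908094996), np.float64(77.86669819832277))
```

View pics/s9_c300_160.png

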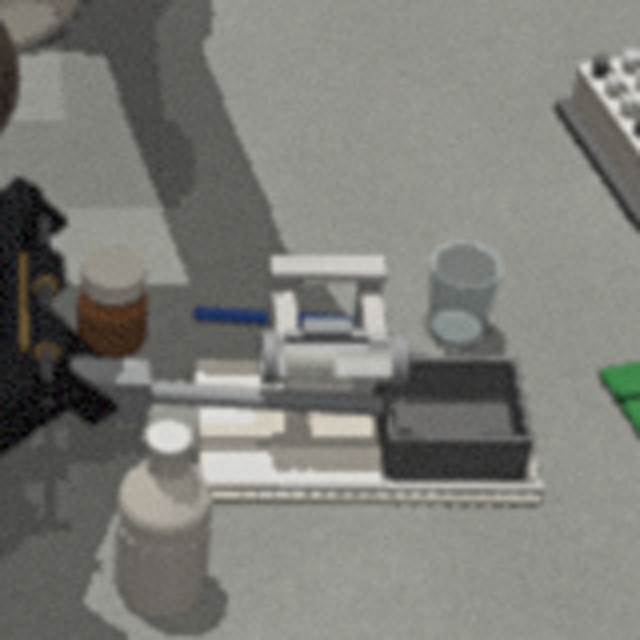

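Stop met: the force jumped to about 13 N with the tip at jig x = 35.0 mm, exactly where the stop should put it. Backing out, then raising the rod to barrel height and levelling it.

```bash
python3 - <<'E'
from h import *
o=get_obs()
p,R=tcp_for_tip(-.08,0,.036,5);print(delta(o,p,R))
p,R=tcp_for_tip(-.075,0,.08,0);print(delta(o,p,R))
E
```

```text
(array([ 0.0003, -0.0817, -0.081 ]), array([-0.4362,  0.0977,  0.2211]))
(array([ 0.0002, -0.0581, -0.098 ]), array([-5.4362,  0.088 ,  0.2252]))
```

Call:
carry_out --targets "0 -0.01 -0.01 0 0 0 1;0 -0.03 -0.03 0 0 0 1;0 -0.055 -0.055 0 0 0 1;0 -0.075 -0.075 0 0 0 1;0 -0.083 -0.083 0 0 0 1;0 -0.075 -0.088 -2 0 0 1;0 -0.067 -0.094 -4 0 0 1;0 -0.06 -0.1 -5.3 0 0.2 1;0 -0.06 -0.1 -5.3 0 0.2 1;0 -0.06 -0.1 -5.3 0 0.2 1"

```text
t: 12.95
ee_pos: [0.5044, -0.1142, 0.0735]
tool_rot: [0.046, 0.097, 0.901, 0.421]
force: [-0.7, -0.9, -1.9]
width: 0.022
```

```bash
python3 - <<'E'
from h import *
snap("scene","s10");snap("side","d10");im,_=snap("wrist","w10");o=get_obs();print(o["t"],o["ee_pos"],o["force"],tip_now(o))
t=tip_now(o);X=O+U*t[0]+V*t[1]+[0,0,t[2]]
for n in("scene","side"):
  print(n,proj(cam(n),X),proj(cam(n),X-U*.15),"in",proj(cam(n),O-U*.045+[0,0,.08]),proj(cam(n),O+U*.045+[0,0,.08]))
crop("s10",300,200,460,290,5);crop("d10",230,190,370,320,5)
p,R=tcp_for_tip(-.055,0,.08,0);print(delta(o,p,R))
E
```

```text
13.1 [ 0.5041 -0.1139  0.0732] [ 0.15    0.8576 -1.3433] (np.float64(-0.0746105332704091), np.float64(-0.00024108185377335207), np.float64(0.0802137693630818), np.float64(0.15408416266364258), np.float64(77.68456028326572))
scene [352.9582 248.4374] [292.8066 248.2357] in [364.797  248.4733] [400.7646 248.5939]
side [304.5221 263.3576] [347.5187 238.265 ] in [295.2142 268.9565] [264.5633 286.8536]
(array([-0.0001,  0.0128,  0.0149]), array([ 0.1541,  0.0737, -0.0917]))
```

View pics/s10_c300_200.png

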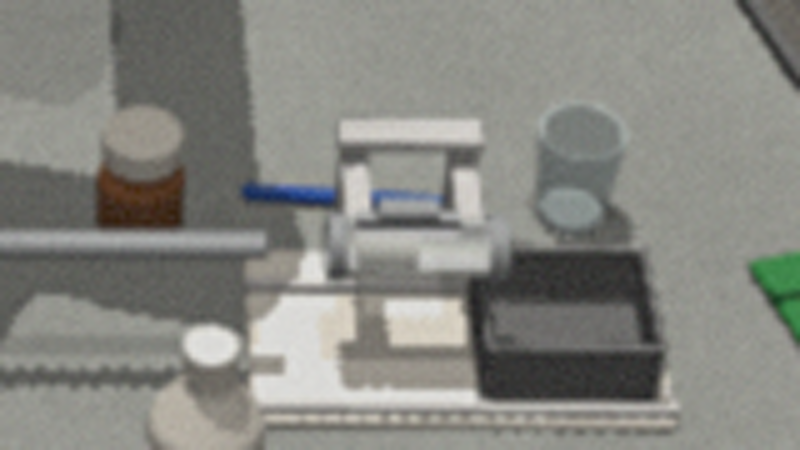

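View pics/d10_c230_190.png

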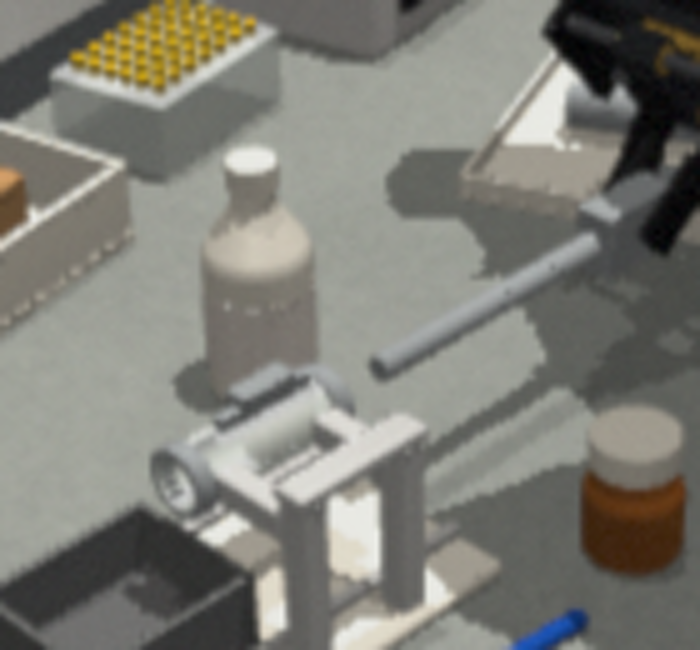

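View pics/w10.png

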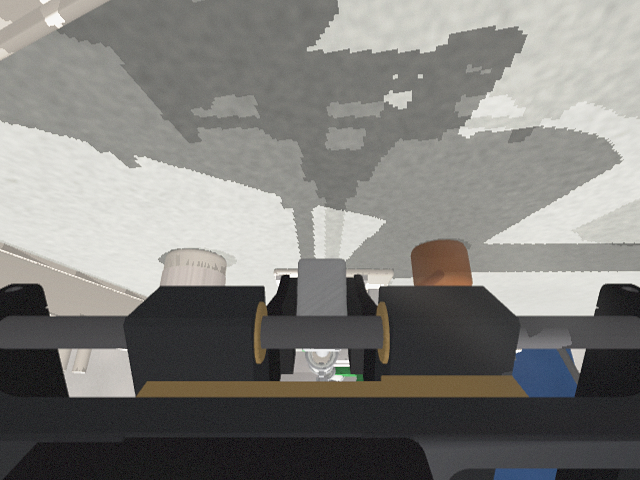

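Scene view: the rod tip is at (353,248) with the barrel axis at row 249. In the side view the rod lines up with the barrel. The residuals hint at about 1 mm towards -y, so I'll shift by that and enter slowly.

Call:
carry_out --targets "-0.001 0.003 0.0035 0 0 0 1;-0.001 0.0064 0.0077 0 0 0 1;-0.001 0.0096 0.0115 0 0 0 1;-0.001 0.0128 0.0154 0 0 0 1;-0.001 0.016 0.0193 0 0 0 1;-0.001 0.0192 0.0231 0 0 0 1;-0.001 0.0224 0.027 0 0 0 1;-0.001 0.024 0.0287 0 0 0 1"

```text
t: 13.9
ee_pos: [0.5133, -0.0775, 0.0735]
tool_rot: [0.045, 0.097, 0.9, 0.421]
force: [-0.3, -0.9, -1.8]
width: 0.0214
```

```bash
python3 - <<'E'
from h import *
snap("scene","s11");snap("side","d11");o=get_obs();print(o["t"],o["ee_pos"],o["force"],tip_now(o))
crop("s11",300,200,460,290,5);crop("d11",230,190,370,320,5)
p,R=tcp_for_tip(.05,-.001,.08,0);print(delta(o,p,R))
E
```

```text
14.0 [ 0.5132 -0.0777  0.0735] [-0.4145  0.1264 -2.374 ] (np.float64(-0.03732320517742042), np.float64(-0.0014918916967680128), np.float64(0.08048153342966802), np.float64(0.15522598600197612), np.float64(77.68035986754741))
(array([0.0003, 0.0559, 0.067 ]), array([ 0.1552,  0.0947, -0.0733]))
```

View pics/d11_c230_190.png

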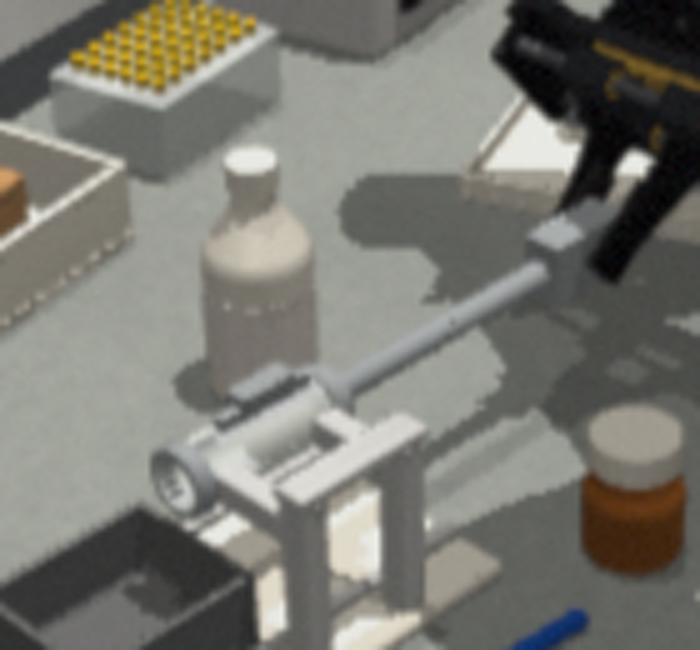

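View pics/s11_c300_200.png

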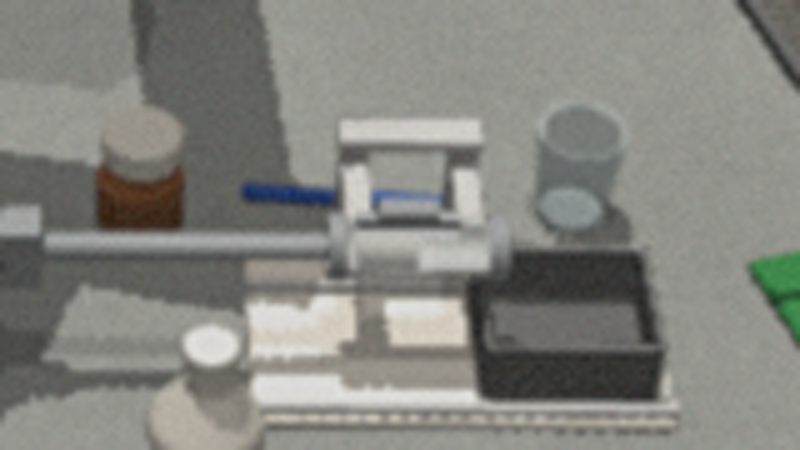

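The tip is inside the inlet with no contact force. Pushing through to just past the outlet.

Call:
carry_out --targets "0 0.003 0.0035 0 0 0 1;0 0.006 0.0072 0 0 0 1;0 0.009 0.0108 0 0 0 1;0 0.012 0.0144 0 0 0 1;0 0.015 0.018 0 0 0 1;0 0.018 0.0216 0 0 0 1;0 0.021 0.0252 0 0 0 1;0 0.024 0.0288 0 0 0 1;0 0.027 0.0324 0 0 0 1;0 0.03 0.036 0 0 0 1;0 0.033 0.0395 0 0 0 1"

```text
t: 15.1
ee_pos: [0.5244, -0.0298, 0.0732]
tool_rot: [0.046, 0.097, 0.901, 0.42]
force: [-1.8, -7.6, -0.9]
width: 0.0212
```

```bash
python3 - <<'E'
from h import *
o=get_obs();print(o["t"],o["ee_pos"],o["force"],o["width"],tip_now(o))
p,R=tcp_for_tip(.05,-.001,.08,0);print(delta(o,p,R))
E
```

```text
15.1 [ 0.5244 -0.0298  0.0732] [-1.7907 -7.6106 -0.9029] 0.021240729720391337 (np.float64(0.011974004286713876), np.float64(-0.002427022821369825), np.float64(0.07953205117253682), np.float64(-0.06224502622588971), np.float64(77.62412872001077))
(array([0.001 , 0.0247, 0.0289]), array([-0.0624,  0.1986, -0.0368]))
```

Call:
carry_out --targets "0 0.003 0.0035 0 0 0 1;0 0.006 0.007 0 0 0 1;0.001 0.009 0.0105 0 0 0 1;0.001 0.012 0.014 0 0 0 1;0.001 0.015 0.0175 0 0 0 1;0.001 0.018 0.021 0 0 0 1;0.001 0.021 0.0245 0 0 0 1;0.001 0.0235 0.0275 0 0 0 1;0.001 0.0255 0.03 0 0 0 1;0.001 0.0255 0.03 0 0 0 1"

```text
t: 16.1
ee_pos: [0.5317, 0.0114, 0.0738]
tool_rot: [0.045, 0.097, 0.9, 0.421]
force: [0.7, -0.6, -1.4]
width: 0.0212
```

```bash
python3 - <<'E'
from h import *
snap("scene","s12");snap("side","d12");o=get_obs();print(o["t"],o["ee_pos"],o["force"],tip_now(o))
crop("s12",300,200,460,290,5);crop("d12",210,190,350,320,5)
E
```

```text
16.2 [0.5316 0.011  0.0738] [ 0.2865  0.7535 -2.5232] (np.float64(0.05329480317601413), np.float64(-0.0007420481542151469), np.float64(0.08078386825045472), np.float64(0.15512562120142573), np.float64(77.66967630388733))
```

View pics/d12_c210_190.png

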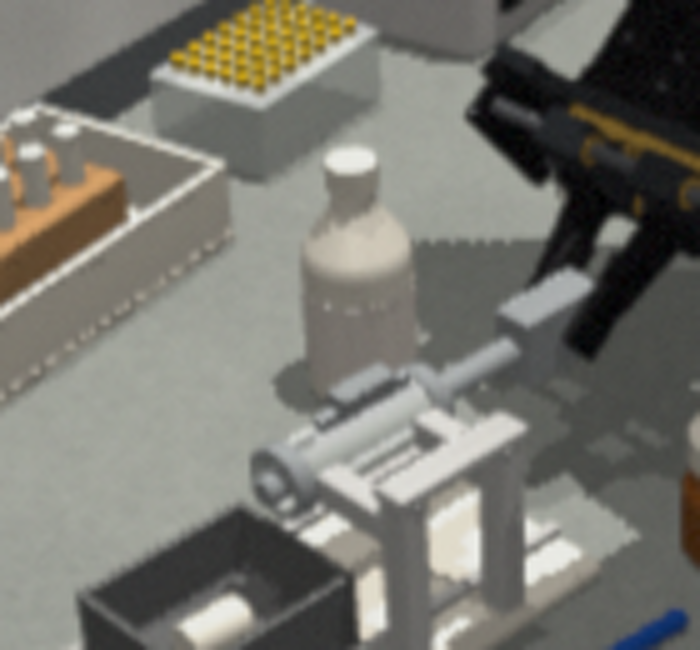

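View pics/s12_c300_200.png

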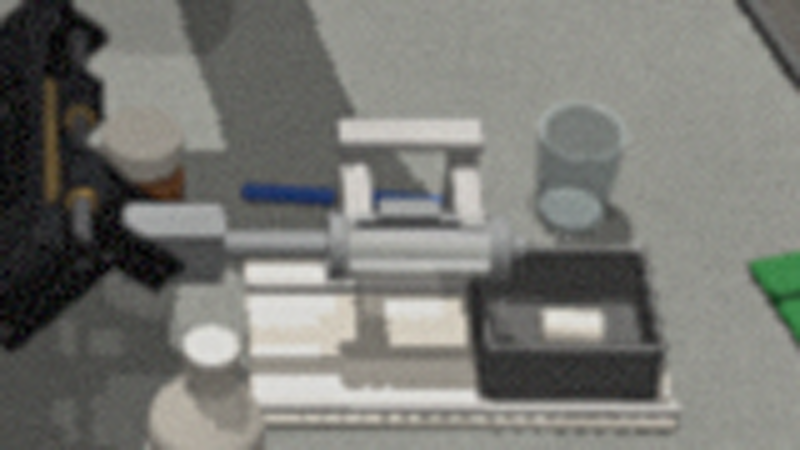

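The plug lies in the catch box (scene crop at (573,323)) and the rod tip shows through the outlet. Withdrawing along the barrel axis.

Call:
carry_out --targets "0 -0.005 -0.006 0 0 0 1;0 -0.0128 -0.0154 0 0 0 1;0 -0.0256 -0.0308 0 0 0 1;0 -0.0384 -0.0462 0 0 0 1;0 -0.0512 -0.0616 0 0 0 1;0 -0.064 -0.077 0 0 0 1;0 -0.0768 -0.0924 0 0 0 1;0 -0.084 -0.101 0 0 0 1;0 -0.0885 -0.106 0 0 0 1;0 -0.0885 -0.106 0 0 0 1"

```text
t: 17.2
ee_pos: [0.5021, -0.1249, 0.0737]
tool_rot: [0.046, 0.098, 0.9, 0.421]
force: [0.4, 0.0, -1.9]
width: 0.0215
```

```bash
python3 - <<'E'
from h import *
o=get_obs();print(o["t"],o["ee_pos"],o["force"],tip_now(o))
up=[o["ee_pos"][0],o["ee_pos"][1],.2];print("up",delta(o,up,goalrot(H,50)))
tgt=np.array([.498,-.407,.20])
for k in(.25,.5,.75,1):print(k,delta(o,np.array(up)+(tgt-up)*k,goalrot(H+(9.7-H)*k,50)))
E
```

```text
17.2 [ 0.5021 -0.1249  0.0737] [ 0.389   0.0003 -1.8776] (np.float64(-0.085725806691918), np.float64(-0.0008473535289260175), np.float64(0.08068329527129704), np.float64(0.1574247025957776), np.float64(77.57846799777366))
up (array([-0.    ,  0.097 , -0.0809]), array([ 0.1574,  0.1707, -0.1412]))
0.25 (array([-0.0142,  0.0527, -0.134 ]), array([  0.1565, -12.8863,  10.7843]))
0.5 (array([-0.0284,  0.0084, -0.187 ]), array([  0.1532, -25.9432,  21.7098]))
0.75 (array([-0.0425, -0.0358, -0.2401]), array([  0.1475, -39.0002,  32.6353]))
1 (array([-0.0567, -0.0801, -0.2932]), array([  0.1393, -52.0571,  43.5608]))
```

Call:
carry_out --targets "0 0.02 -0.016 0 0 0 1;0 0.05 -0.042 0 0 0 1;0 0.08 -0.067 0 0 0 1;0 0.097 -0.081 0 -0.5 0.5 1;-0.004 0.083 -0.098 0 -4 3.2 1;-0.01 0.066 -0.118 0 -9 7.5 1;-0.016 0.047 -0.141 0 -14.7 12.3 1;-0.022 0.028 -0.163 0 -20 16.8 1;-0.028 0.01 -0.185 0 -25.5 21.4 1;-0.034 -0.009 -0.208 0 -31 26 1;-0.04 -0.027 -0.23 0 -36.5 30.5 1;-0.045 -0.046 -0.252 0 -42 35 1;-0.051 -0.063 -0.273 0 -47 39.3 1;-0.055 -0.074 -0.286 0 -50.4 42.2 1;-0.057 -0.08 -0.293 0.1 -52 43.6 1;-0.057 -0.08 -0.293 0.1 -52 43.6 1;-0.057 -0.08 -0.293 0.1 -52 43.6 1"

```text
t: 18.9
ee_pos: [0.499, -0.4048, 0.1999]
tool_rot: [0.271, 0.583, 0.694, 0.324]
force: [-0.5, 0.9, -2.4]
width: 0.0214
```

```bash
python3 - <<'E'
from h import *
o=get_obs();snap("scene","s13");print(o["t"],o["ee_pos"],o["force"],o["width"])
R=goalrot(9.7,50)
for z in(.06,.0175):print(z,delta(o,[.498,-.407,z],R))
crop("s13",60,140,290,350,2.8)
h=np.radians(9.7);u=np.array([np.cos(h),np.sin(h),0]);print(proj(cam("scene"),o["ee_pos"]+[0,0,.0065]+u*.175))
E
```

```text
18.9 [ 0.499  -0.4048  0.1999] [-0.4791  0.8739 -2.4335] 0.02137740797021283
0.06 (array([-0.0023, -0.108 ,  0.0889]), array([-0.0081, -0.2653,  0.0483]))
0.0175 (array([-0.0024, -0.1406,  0.1162]), array([-0.0081, -0.2653,  0.0483]))
[172.6625 275.5151]
```

View pics/s13_c60_140.png

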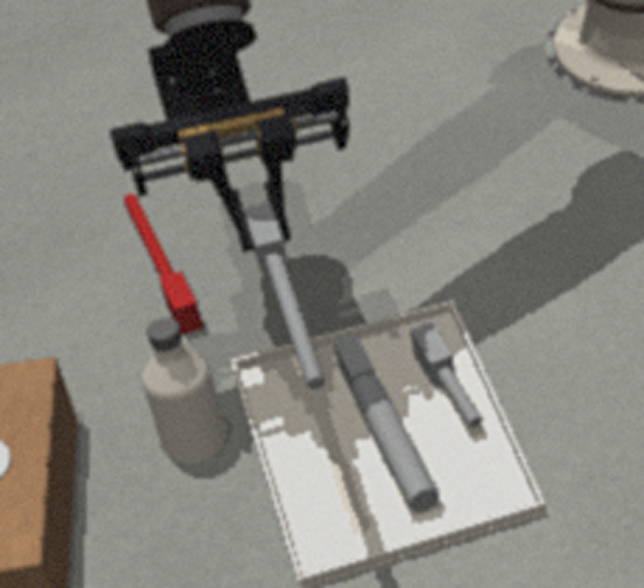

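Call:
carry_out --targets "-0.001 -0.02 0.016 0 0 0 1;-0.002 -0.05 0.041 0 0 0 1;-0.002 -0.08 0.066 0 -0.2 0 1;-0.002 -0.105 0.087 0 -0.3 0 1;-0.002 -0.12 0.099 0 -0.3 0 1;-0.002 -0.13 0.107 0 -0.3 0 1;-0.002 -0.136 0.112 0 -0.3 0 1;-0.002 -0.139 0.115 0 -0.3 0 1;-0.002 -0.139 0.115 0 -0.3 0 1"

```text
t: 19.85
ee_pos: [0.4981, -0.4079, 0.0196]
tool_rot: [0.274, 0.585, 0.692, 0.322]
force: [-0.4, 0.7, -1.7]
width: 0.0217
```

```bash
python3 - <<'E'
from h import *
o=get_obs();snap("scene","s14");print(o["t"],o["ee_pos"],o["force"],o["width"])
print(delta(o,[.498,-.407,.0155],goalrot(9.7,50)))
crop("s14",60,180,290,350,3.4)
E
```

```text
19.85 [ 0.4981 -0.4079  0.0196] [-0.4457  0.6932 -1.7102] 0.02166074758583441
(array([ 0.001 , -0.0031,  0.0027]), array([-0.0025,  0.1626,  0.0227]))
```

View pics/s14_c60_180.png

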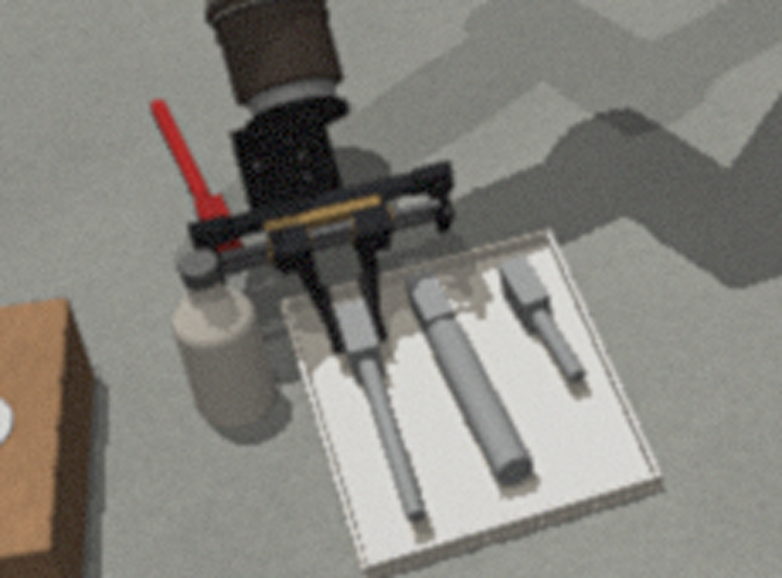

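Lowering the last 4 mm, then opening.

Call:
carry_out --targets "0.001 -0.0015 0.0014 0 0 0 1;0.001 -0.003 0.0026 0 0 0 1;0.001 -0.0034 0.0029 0 0 0 1;0.001 -0.0034 0.0029 0 0 0 1;0.001 -0.0034 0.0029 0 0 0 0.7;0.001 -0.0034 0.0029 0 0 0 0.6;0.001 -0.0034 0.0029 0 0 0 0.55;0.001 -0.0034 0.0029 0 0 0 0.55;0.001 -0.0034 0.0029 0 0 0 0.55;0.001 -0.0034 0.0029 0 0 0 0.55"

```text
t: 20.9
ee_pos: [0.4977, -0.407, 0.0153]
tool_rot: [0.274, 0.585, 0.692, 0.322]
force: [0.6, 0.3, 0.2]
width: 0.0386
```

```bash
python3 - <<'E'
from h import *
snap("wrist","w15");o=get_obs();print(o["t"],o["ee_pos"],o["force"],o["width"])
E
```

```text
20.95 [ 0.4977 -0.407   0.0152] [-0.507   0.2348 -0.489 ] 0.038931905008084355
```

View pics/w15.png

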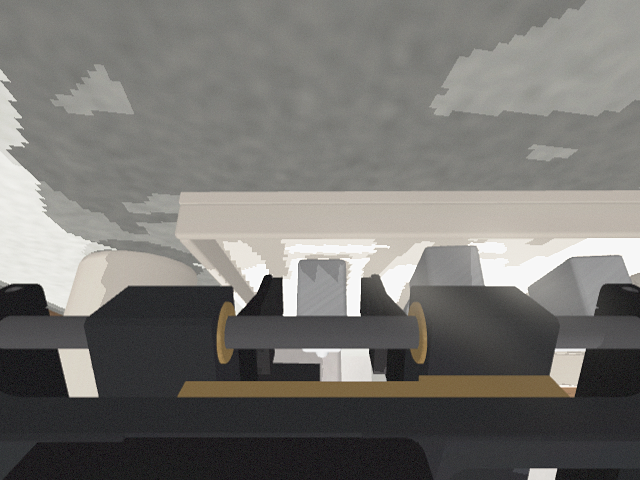

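The rod rests on the tray floor and the fingers are free on both sides. Retreating back along the tool axis, then up.

Call:
carry_out --targets "0 0 -0.01 0 0 0 0.55;0 0 -0.03 0 0 0 0.55;0 0 -0.06 0 0 0 0.55;0 0 -0.09 0 0 0 0.55;0 0 -0.12 0 0 0 0.55;0 0.03 -0.145 0 0 0 0.55;0 0.06 -0.17 0 0 0 0.55;0 0.08 -0.187 0 0 0 0.55;0 0.08 -0.187 0 0 0 0.55;0 0.08 -0.187 0 0 0 0.55"

```text
t: 21.95
ee_pos: [0.4062, -0.4219, 0.1983]
tool_rot: [0.275, 0.585, 0.692, 0.321]
force: [0.4, 0.1, -0.7]
width: 0.0391
```

```bash
python3 - <<'E'
from h import *
im,_=snap("scene","s16");snap("side","d16");o=get_obs();print(o["t"],o["ee_pos"],o["force"],o["qd"])
crop("s16",100,160,460,350,2.2)
E
```

```text
22.05 [ 0.4061 -0.4214  0.196 ] [ 0.2175 -0.6945 -0.4201] [ 0.0034  0.0229 -0.0031 -0.0022  0.0016 -0.0008]
```

View pics/s16_c100_160.png

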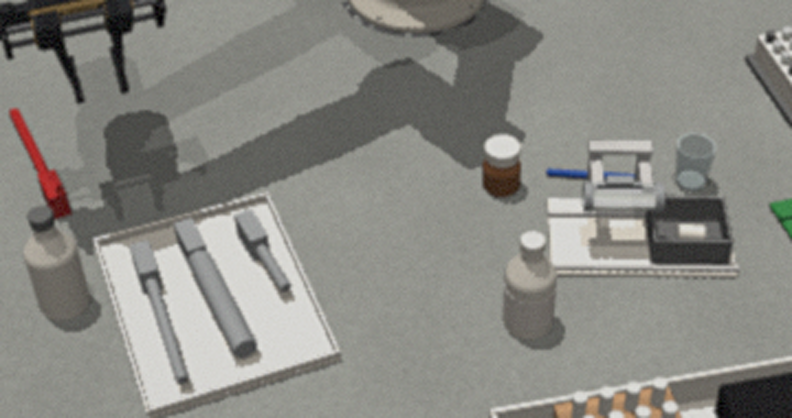

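View pics/d16.png

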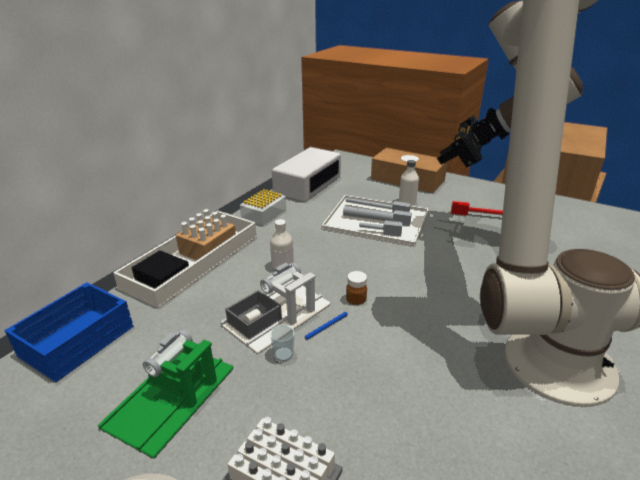

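The rod lies flat in the tray, the plug is in the box at its stop, and the bystanders look unmoved. The arm is clear, so I'm handing in.

```bash
python3 - <<'E'
from h import *
print(close_job())
E
```

```text
the job is handed in; nothing more can be done
None
```

The job is done and handed in at about 22 s of the 58 s allowed. `close_job()` gives no verdict, so the result below rests on my own checks.

**What I did:**
- I took the thin long rod from the tray, with the gripper tilted back 50° so its body stayed clear of the flask.
- With the rod I pushed the catch box to its stop. The force jumped from about 3 N to about 13 N with the tip at jig x = 35.0 mm, which is where the stop should put it.
- I then pushed the rod through the barrel to about 8 mm past the outlet; the one force reading on the plug was about 8 N. After that I laid the rod back in its original place in the tray.

**Last checks:**
- The scene and side pictures show the plug in the catch box and the box at its stop.
- The rod lies flat in the tray. The other two rods, bottle, flask, jar, beaker and pen look unmoved to the eye.
- The gripper is open and touching nothing. It never touched the box.

No check failed. The only disagreement was about 1–2 px (2–4 mm) between predicted and seen positions, well within the bore's 4.5 mm of play all round.

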